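Set the washing-up things out to air

ROBOT

A 6-joint arm with a two-finger parallel gripper is mounted at the origin on a cart in front of the work surface, level with it; the furniture and walls round the work are solid. World frame = base frame: x ahead of the robot, y to its left, z up, the work surface at z = 0. Lengths are in m, angles in rad, forces in N, time in s.
With the tool pointing down it reaches from about 0.275 to 1 m from the base axis. Payload 8.4 kg.
Tool frame: the origin (TCP) lies at the very end of the fingers, on their centre line; the grasp point (between the pads) lies 19 mm behind it; z points along the fingers, y is the line along which they close (so a half turn about z gives the same grasp; the last joint's range is limited). The gripper opens to 85 mm and grips with 20 to 120 N. Pads are 22 mm wide; open, the fingers measure 114 mm over their backs; the gripper's body (76 mm by 85 mm) begins 54 mm behind the grasp point. The pads swing forward as they close: fully open they stand 13 mm farther back than shut.
Start: joints at [1.342, 0.353, 1.633, -0, 1.155, -0.002], TCP at [0.141, 0.609, 0.231] pointing down, gripper open.
Joint ranges: [-2.63, 2.63], [-0.92, 2.1], [0.06, 2.66], [-1.3, 4.44], [0, 2.69], [-3.02, 3.02]. Speed limits (rad/s): [2.22, 2.22, 2.79, 3.14, 3.14, 3.14].

INTERFACE

Orientations are given as a rotation vector (axis times angle).
In Python, from plant import get_obs, read_camera, finish_job, outline_of, tip_of gives the robot as it stands. The module is installed in compiled form; this text tells all that it offers.
- The arm moves only by the tool send_rows, never from a script. Its argument "moves" is a list of rows, each an object with "jaw": the closure in counts, from 0 (fully open) to 255 (shut); "travel": the shift along the tool's x, y, z in units of 50 mm (1.0 is 50 mm), a list of three; "delta_rot": the turn, a rotation vector about the tool's x, y, z in units of 6 degrees (1.0 is 6 degrees), a list of three. A call has 1 to 8 rows; each row shifts and turns the commanded pose from where the row before left it, along the tool's axes as they then stand; what a row does not reach is not made up. A row lasts 1/8 s, in which the tool goes at most 62.5 mm and 10.7 degrees, less where a joint would pass 70% of its speed; a pose out of reach is approached as far as the arm can. A call is refused whole if a number of a shift passes 1 or a number of a turn 1, either way. A call with a gripper value outside its range is refused whole. The fingers move at their own pace and stop on an object; "newtons" is the grip in N (left out, the last holds). Time passes only in rows, so rows that do not move let the fingers close. It gives the time, the measured TCP pose, the force, the opening and the grip force at its end, in the units of the state.
- get_obs(): the state, without advancing time (a new reading comes with each control period).
- read_camera(name): name is "side" or "top" or "wrist"; returns a dict with "color" (384x512x3 uint8, blue, green, red), "fov_y" (degrees; the focal length in pixels is half the picture's height over the tangent of half this angle, whatever the lens; pixels are square), "cx", "cy" (the principal point, pixels), "rvec" (rotation vector, rad) and "tvec" (3), from world to camera coordinates, as OpenCV has them. Camera axes: x right, y down, z forward; pixel columns grow to the right and rows downward; lengths in m; the calibration is good to about 2 mm. A picture is of the moment at which its call begins. There is no depth.
- finish_job(): hands the job in; it is judged then, once.
Trained networks look in the newest picture that a camera, given by its name, has taken for a name from the list of things; names that differ only in an ending like _2 or _b are one class to them, and where a whole thing is asked for, a point or a joint stands for the part that bears it (a point fixed in the world has none). Each returns a list of dicts, best first, with "confidence" (0 to 1); they miss things now and then, are a little off and sometimes report something else, mostly with a low value. They report only what shows in the picture. A call takes as long as a camera call. They do not tell look-alikes from the thing itself.
- outline_of(camera, thing): "pixels" (384x512 bool, what is visible of it) and "location" ([column, row] in pixels, amid what is visible of it).
- tip_of(camera, thing): "location" ([column, row] in pixels: a listed point, or the origin of a listed thing).
The state is a dict: "t": time; "qpos": joint angles; "dq": joint speeds; "joint_torque": joint torques, N m; "eef_pos": TCP position; "ee_rot": TCP orientation; "ft_force": force on the tool from outside, world axes, zero at the start; "ft_torque": the same for the moment, N m; "finger_gap": finger opening in m; "gripper_force": force on a finger pad.
Only numpy, scipy, OpenCV 4.12 (cv2) and the standard library are available. Lean on these libraries where they do the work, as an engineer would, in place of code of your own. Each camera call takes 0.05 s, during which the arm holds its last target. There are 200 camera calls.

TASK

Set the washing-up things out to air: open both rinsed cleaner tubs, pressing each child-resistant cap down hard while you turn it anticlockwise, and lay both caps flat, side by side, in the drip tray. Pull every brush out of the leaning crock, turn it end for end and put it back in the crock handle down, pushed well in with its bristles up in the air. Leave the mug, lemon, onion and garlic where they are.

Things in the scene. Friction and masses are not known exactly. Their poses are not given: they have to be found in the camera images.
- tub1: Shorter of two round white plastic cleaner tubs with a blue band, 76 mm across, fixed upright to the worktop on a 100 mm dark foot plate; its shoulder is 95 mm up and a 36 mm neck rises from it to 118 mm. Origin: on its axis at the worktop, z up.
- cap1_centre (a point): Centre, half-way up, of tub 1's grey ribbed child-resistant cap: loose, 56 mm across, 31 mm high, 40 g; locked on, its centre is 118 mm up and its rim 7.5 mm above the tub's shoulder. Locked, it turns only about 0.1 rad and cannot be lifted. Press it down 5 to 7 mm and, still pressing, turn it anticlockwise (from above) by 0.65 to 1.4 rad, best 1.05; then it lifts straight off.
- cap1: The same cap; origin at the centre of its underside, z up through its top. Three inner lugs lock in pockets under ledges of the tub's neck; pressing takes 6 N to start, 12 N at 5 mm, 15 N at the end of travel (7.5 mm, rim on the shoulder). Clockwise it is stopped. Locked, its yaw equals the tub's within 0.1 rad.
- seal1 (a joint): Sprung grey seal disc with a dark centre in the mouth of tub 1, under the cap: 0 with the cap locked on, grows to about 0.0075 m as the cap is pressed down, about -0.004 m when the cap is off or freed.
- tub2: Taller of two round white plastic cleaner tubs with a blue band, 76 mm across, fixed upright to the worktop on a 100 mm dark foot plate; its shoulder is 115 mm up and a 36 mm neck rises from it to 138 mm. Origin: on its axis at the worktop, z up.
- cap2_centre (a point): Centre, half-way up, of tub 2's grey ribbed child-resistant cap: loose, 56 mm across, 31 mm high, 40 g; locked on, its centre is 138 mm up and its rim 7.5 mm above the tub's shoulder. Locked, it turns only about 0.1 rad and cannot be lifted. Press it down 5 to 7 mm and, still pressing, turn it anticlockwise (from above) by 0.65 to 1.4 rad, best 1.05; then it lifts straight off.
- cap2: The same cap; origin at the centre of its underside, z up through its top. Three inner lugs lock in pockets under ledges of the tub's neck; pressing takes 6 N to start, 12 N at 5 mm, 15 N at the end of travel (7.5 mm, rim on the shoulder). Clockwise it is stopped. Locked, its yaw equals the tub's within 0.1 rad.
- seal2 (a joint): Sprung grey seal disc with a dark centre in the mouth of tub 2, under the cap: 0 with the cap locked on, grows to about 0.0075 m as the cap is pressed down, about -0.004 m when the cap is off or freed.
- tray: Shallow loose aluminium drip tray, 150 x 130 mm outside, 16 mm high, 4 mm walls and floor, 0.35 kg, lying on the worktop. Origin: centre of its underside; x along the 150 mm side, z up.
- slots (a point): White ceramic brush crock, fixed, 178 mm wide: a row of three open slots leaning 45 degrees over, to the left and towards the robot. This point: middle of the middle slot's floor, 34 mm above the worktop; its z axis points up and out along the slots (mouth at 80 mm), y along the row (slot centres at -58, 0, +58 mm), x towards the lower side. A slot is 54 mm along y, 32 mm along x.
- brush1_mid (a point): Washing-up brush 1, half-way along it, on its wooden handle. 220 mm long, 90 g. Its z axis runs to the bristle end: handle 16 mm along y, 12 mm along x, from z = -110 to +40 mm, white bristle head from +40 to +110 mm (36 mm along its y, 24 mm along x). Starts bristles down in a slot. Two or all of the three alike brushes are present; None from the start: absent.
- brush1_butt (a point): Butt end of the handle of brush 1, on its axis.
- brush1_head (a point): Middle of the bristle head of brush 1, 185 mm from the butt.
- brush2_mid (a point): Washing-up brush 2, half-way along it, on its wooden handle. 220 mm long, 90 g. Its z axis runs to the bristle end: handle 16 mm along y, 12 mm along x, from z = -110 to +40 mm, white bristle head from +40 to +110 mm (36 mm along its y, 24 mm along x). Starts bristles down in a slot. Two or all of the three alike brushes are present; None from the start: absent.
- brush2_butt (a point): Butt end of the handle of brush 2, on its axis.
- brush2_head (a point): Middle of the bristle head of brush 2, 185 mm from the butt.
- brush3_mid (a point): Washing-up brush 3, half-way along it, on its wooden handle. 220 mm long, 90 g. Its z axis runs to the bristle end: handle 16 mm along y, 12 mm along x, from z = -110 to +40 mm, white bristle head from +40 to +110 mm (36 mm along its y, 24 mm along x). Starts bristles down in a slot. Two or all of the three alike brushes are present; None from the start: absent.
- brush3_butt (a point): Butt end of the handle of brush 3, on its axis.
- brush3_head (a point): Middle of the bristle head of brush 3, 185 mm from the butt.
- mug: Bystander: white mug, 97 mm high, behind the tubs. Origin at the centre of its underside as it stood.
- lemon: Bystander: lemon, 78 mm long. Origin at the centre of its underside as it stood.
- onion: Bystander: onion, 79 mm across, at the left. Origin at the centre of its underside as it stood.
- garlic: Bystander: garlic bulb, 60 mm across, front left. Origin at the centre of its underside as it stood.
There are look-alikes about, which are no part of the job. Of the things that look like the tray, the larger one is meant.

How it is judged:
By the outcome, as a careful person would: the job done as asked, in the order asked, and still so for the second after the job is handed in, with the robot touching nothing.
Of brush1, brush2, brush3 only 2 to 3 are there at a start; the rules pass over those that are not, and their reading is None.
At some moment in a run one of tray may be knocked a few centimetres aside while the robot is not near it.
Once in a run the grip may slacken for a moment while it holds something.
It also fails if it takes over 200 s, if anything falls off the work surface, if the arm or the gripper's body presses on something with over 40 N, if the wrist force passes 120 N, or if a joint passes its speed limit or range.

## Working session

There is one attempt and no reset: what is moved stays moved. The work goes in short steps, Python scripts to look and compute and a tool call to move; the robot and the scene stay as the last step left them, time stands still between calls to the robot, and variables do not carry over. Pictures are saved under pics/ and viewed, at most 14 in all, crops included, and the job is handed in when it is done.

Besides the shell and the picture viewer there is one more tool, called by a JSON object that holds its "method" and its "body". send_rows: Moves the arm, as the interface text tells. Its arguments: {"type":"object","properties":{"moves":{"type":"array","items":{"type":"object","properties":{"jaw":{"type":"number"},"travel":{"type":"array","items":{"type":"number"}},"delta_rot":{"type":"array","items":{"type":"number"}}}}},"newtons":{"type":"number"}},"required":["moves"]}

```bash
mkdir -p pics; cat > h.py <<'E'
import numpy as np, cv2
from scipy.spatial.transform import Rotation as R
from plant import *
np.set_printoptions(precision=4, suppress=True)
def cam(n):
    c=read_camera(n); h=c['color'].shape[0]
    f=h/2/np.tan(np.radians(c['fov_y'])/2)
    c['K']=np.array([[f,0,c['cx']],[0,f,c['cy']],[0,0,1]]); c['R']=R.from_rotvec(c['rvec']).as_matrix(); c['t']=np.array(c['tvec']); return c
def ray(c,p):
    d=c['R'].T@np.linalg.solve(c['K'],[p[0],p[1],1]); return -c['R'].T@c['t'], d/np.linalg.norm(d)
def atz(c,p,z):
    o,d=ray(c,p); return o+d*(z-o[2])/d[2]
def proj(c,X):
    x=c['K']@(c['R']@np.array(X)+c['t']); return x[:2]/x[2]
def tri(rs):
    A=np.zeros((3,3));b=np.zeros(3)
    for o,d in rs:
        P=np.eye(3)-np.outer(d,d);A+=P;b+=P@o
    X=np.linalg.solve(A,b); return X,[np.linalg.norm((np.eye(3)-np.outer(d,d))@(X-o)) for o,d in rs]
E
python3 - <<'E'
from h import *
C={n:cam(n) for n in('top','side','wrist')}
for n,c in C.items():
    cv2.imwrite(f'pics/a_{n}.png',c['color']); print(n,-c['R'].T@c['t'],c['R'][2],c['K'][0,0])
names='cap1_centre cap2_centre tub1 tub2 cap1 cap2 tray slots brush1_mid brush1_butt brush1_head mug lemon onion garlic'.split()
for k in names:
    for n in('top','side'):
        print(k,n,[(np.round(d['location'],1).tolist(),round(d['confidence'],2)) for d in tip_of(n,k)][:5])
print(get_obs())
E
```

```text
top [ 0.3928 -0.0904  1.6229] [ 0.0611 -0.0025 -0.9981] 451.60050980052256
side [0.835  0.6652 1.4552] [-0.2258 -0.4921 -0.8407] 435.92710615831174
wrist [0.0729 0.6242 0.3728] [ 0.2702 -0.0628 -0.9608] 342.99715327616957
cap1_centre top [([240.7, 176.2], 0.75)]
cap1_centre side [([254.0, 207.0], 0.71), ([314.9, 245.2], 0.69)]
cap2_centre top [([283.4, 182.3], 0.72)]
cap2_centre side [([244.9, 171.9], 0.76)]
tub1 top [([240.9, 176.8], 0.89), ([288.1, 178.9], 0.81), ([143.5, 227.4], 0.72), ([110.1, 184.2], 0.19)]
tub1 side [([240.3, 192.9], 0.67), ([254.2, 222.5], 0.63)]
tub2 top [([240.9, 176.8], 0.89), ([288.1, 178.9], 0.81), ([143.5, 227.4], 0.72), ([110.1, 184.2], 0.19)]
tub2 side [([240.3, 192.9], 0.67), ([254.2, 222.5], 0.63)]
cap1 top [([237.9, 178.8], 0.66), ([290.8, 183.1], 0.6), ([283.8, 182.6], 0.3)]
cap1 side [([255.3, 209.8], 0.64), ([239.6, 170.4], 0.49)]
cap2 top [([237.9, 178.8], 0.66), ([290.8, 183.1], 0.6), ([283.8, 182.6], 0.3)]
cap2 side [([255.3, 209.8], 0.64), ([239.6, 170.4], 0.49)]
tray top [([394.1, 192.7], 0.75), ([334.7, 190.2], 0.58)]
tray side [([234.1, 15
[... 588 characters left out ...]
181.9], 0.78)]
onion side [([312.3, 340.3], 0.66), ([254.7, 210.3], 0.61), ([296.6, 265.1], 0.35), ([345.1, 317.2], 0.31)]
garlic top [([115.2, 217.5], 0.78)]
garlic side [([345.2, 317.9], 0.74), ([241.9, 172.3], 0.71)]
{'t': 1.65, 'qpos': array([ 1.3416,  0.353 ,  1.6334, -0.    ,  1.1552, -0.0024]), 'dq': array([-0.002 , -0.0006,  0.0011,  0.0008,  0.0012, -0.0025]), 'joint_torque': array([  0.0018, -60.5178, -34.2428,   0.    ,   0.0014,  -0.    ]), 'eef_pos': array([0.1406, 0.609 , 0.2313]), 'ee_rot': array([ 0.3555,  3.1214, -0.    ]), 'ft_force': array([ 0.1636, -0.0442, -0.2077]), 'ft_torque': array([ 0.0197,  0.0137, -0.028 ]), 'gripper_force': 0.0, 'finger_gap': 0.08551072411700204}
```

```bash
python3 -c "
import cv2,numpy as np
a=cv2.imread('pics/a_top.png');b=cv2.imread('pics/a_side.png')
cv2.imwrite('pics/a_t.png',cv2.resize(a,(800,600)));cv2.imwrite('pics/a_s.png',cv2.resize(b,(800,600)))"
```

```text
(no output)
```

View pics/a_t.png

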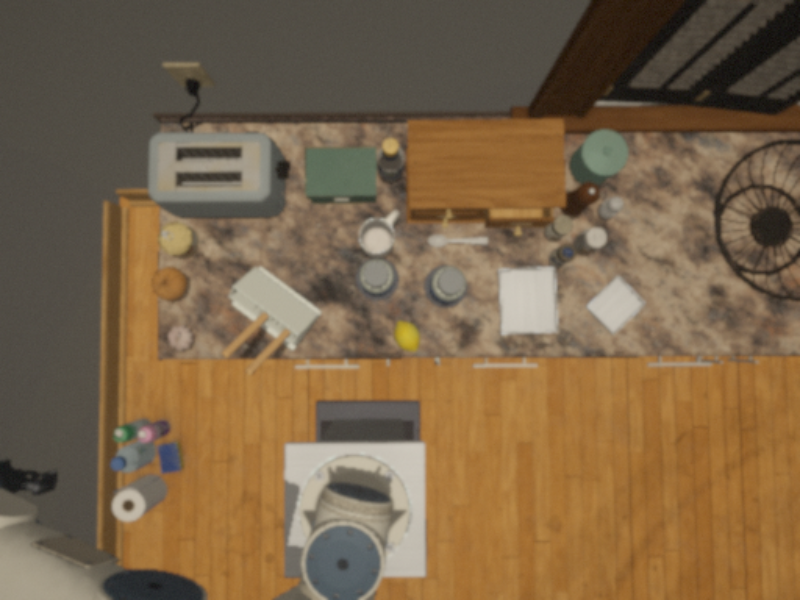

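View pics/a_s.png

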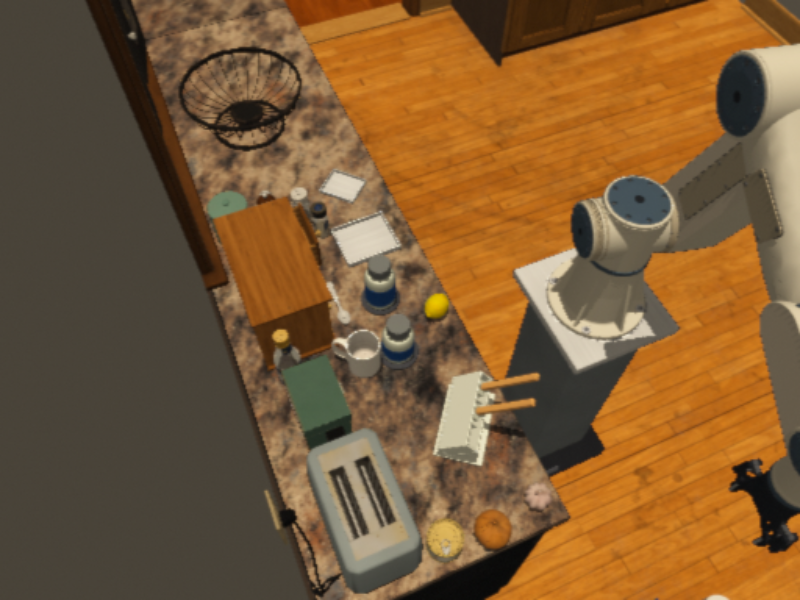

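The top picture shows the two capped tubs (241,178 and 287,182 in native pixels), the larger tray at (335,190), and the crock at about (180,195) with two brush handles sticking out towards the robot. The side picture agrees; a mug stands behind the left tub.

```bash
python3 - <<'E'
from h import *
t=cam('top');s=cam('side')
P=[((240.7,176.2),(254,207)),((283.4,182.3),(244.9,171.9))]
for a,b in P: print('cap',tri([ray(t,a),ray(s,b)]))
for a in[(240.9,176.8),(288.1,178.9)]:
  for z in(0,): print(atz(t,a,z))
print('slots',tri([ray(t,(184.1,193.9)),ray(s,(285,266.6))]))
print('tray',atz(t,(334.7,190.2),0),atz(s,(234.1,152.8),0))
# handle tips from 800px pictures
k=.64
for a,b in[((226,354),(536,404)),((252,370),(538,378))]:
  print('butt',tri([ray(t,np.array(a)*k),ray(s,np.array(b)*k)]))
for a,b in[((265,314),(480,411)),((290,330),(487,386))]:
  print('mouthpt',tri([ray(t,np.array(a)*k),ray(s,np.array(b)*k)]))
for n in('mug','lemon','onion','garlic'):
  print(n,*[atz(t,d['location'],0) for d in tip_of('top',n)[:1]])
for n in ('tray','tub1','brush1_mid','slots'):
  for cn in('top','side'):
    for d in outline_of(cn,n)[:4]:
      m=d['pixels'].astype(np.uint8); 
      r=cv2.minAreaRect(np.argwhere(m)[:,::-1].astype(np.float32)); print(n,cn,round(d['confidence'],2),m.sum(),np.round(d['location']),[np.round(x,1) for x in r])
      if n=='tray' and cn=='top': print([atz(t,p,.012)[:2] for p in cv2.boxPoints(r)])
E
```

```text
cap (array([ 0.5218, -0.0566,  0.1242]), [np.float64(0.0028904579585925516), np.float64(0.0028904579585923872)])
cap (array([ 0.4988, -0.197 ,  0.1439]), [np.float64(0.002459428749148202), np.float64(0.0024594287491482444)])
[ 0.5276 -0.053   0.    ]
[ 0.519  -0.2231  0.    ]
slots (array([ 0.4777,  0.1472, -0.0098]), [np.float64(0.01167887750082723), np.float64(0.011678877500827349)])
tray [ 0.4772 -0.3905  0.    ] [ 0.4686 -0.4015  0.    ]
butt (array([0.3524, 0.2534, 0.1731]), [np.float64(0.0034571821068683103), np.float64(0.0034571821068682795)])
butt (array([0.3185, 0.2015, 0.1682]), [np.float64(0.004388600056491835), np.float64(0.004388600056491875)])
mouthpt (array([0.4371, 0.1904, 0.0805]), [np.float64(0.002917713245654939), np.float64(0.0029177132456549336)])
mouthpt (array([0.398 , 0.139 , 0.0752]), [np.float64(0.007480420562908953), np.float64(0.007480420562908809)])
mug [ 0.6315 -0.0415  0.    ]
lemon [ 0.3768 -0.118   0.    ]
onion [0.5068 0.4193 0.    ]
garlic [0.3903 0.4027 0.    ]
tray top 0.92 1531 [338. 190.] [array([337.5, 192. ]), array([42., 37.]), np.float64(90.
[... 1041 characters left out ...]
ay([24.9, 26.9]), np.float64(70.0)]
tub1 side 0.74 482 [254. 224.] [array([254.5, 223.3]), array([25.4, 25.6]), np.float64(3.4)]
tub1 side 0.7 503 [240. 188.] [array([243., 188.]), array([26., 24.]), np.float64(90.0)]
brush1_mid top 0.21 526 [236. 148.] [array([240.9, 148.5]), array([23.5, 31.6]), np.float64(11.3)]
brush1_mid side 0.47 625 [227. 223.] [array([230.8, 223.9]), array([32.3, 25.8]), np.float64(49.4)]
slots top 0.73 1454 [175. 192.] [array([174.5, 195.2]), array([55. , 30.6]), np.float64(36.9)]
slots side 0.81 1460 [296. 274.] [array([298. , 265.8]), array([31.5, 58. ]), np.float64(12.1)]
slots side 0.72 504 [253. 223.] [array([255. , 222.5]), array([27., 24.]), np.float64(90.0)]
```

{"method": "send_rows", "body": {"moves": [{"jaw": 0, "travel": [0, 0, -1]}, {"jaw": 0, "travel": [0, 0, -1]}, {"jaw": 0, "travel": [-0.8, -0.87, 0]}, {"jaw": 0, "travel": [-0.8, -0.87, 0]}, {"jaw": 0, "travel": [-0.8, -0.87, 0]}, {"jaw": 0, "travel": [-0.8, -0.87, 0]}, {"jaw": 0, "travel": [-0.8, -0.87, 0]}, {"jaw": 0, "travel": [-0.8, -0.87, 0]}], "newtons": 60}}

```text
schema error: expected keys jaw, travel, delta_rot
```

{"method": "send_rows", "body": {"moves": [{"jaw": 0, "travel": [-0.8, -0.87, 0]}, {"jaw": 0, "travel": [-0.8, -0.87, 0]}, {"jaw": 0, "travel": [-0.8, -0.87, 0]}, {"jaw": 0, "travel": [-0.8, -0.87, 0]}, {"jaw": 0, "travel": [-0.8, -0.87, 0]}, {"jaw": 0, "travel": [-0.8, -0.87, 0]}, {"jaw": 0, "travel": [-0.8, -0.87, 0]}, {"jaw": 0, "travel": [0, 0, 0], "delta_rot": [0, 0, 0.8]}]}}

```text
schema error: expected keys jaw, travel, delta_rot
```

{"method": "send_rows", "body": {"moves": [{"jaw": 0, "delta_rot": [0, 0, 1]}, {"jaw": 0, "delta_rot": [0, 0, 1]}, {"jaw": 0, "delta_rot": [0, 0, 1]}, {"jaw": 0, "delta_rot": [0, 0, 1]}, {"jaw": 0, "delta_rot": [0, 0, 1]}, {"jaw": 0, "delta_rot": [0, 0, 1]}, {"jaw": 0, "delta_rot": [0, 0, 1]}, {"jaw": 0}]}}

```text
schema error: expected keys jaw, travel, delta_rot
```

```bash
cat >> h.py <<'E'
import json
def log():
    o=get_obs(); open('log.txt','a').write(json.dumps([list(o['qpos']),list(o['eef_pos']),list(o['ee_rot'])])+'\n'); return o
def state():
    o=log(); print('t %.2f p'%o['t'],o['eef_pos'],'q',o['qpos'],'f',o['ft_force'],'gap',o['finger_gap']); M=R.from_rotvec(o['ee_rot']).as_matrix(); print('tool x,y,z:',M.T.tolist() and np.round(M.T,3).tolist()); return o,M
E
python3 - <<'E'
from h import *
o,M=state()
c=cam('wrist'); cv2.imwrite('pics/b_w.png',cv2.resize(c['color'],(640,480)))
print('campos in tool',M.T@(-c['R'].T@c['t']-o['eef_pos']))
for k,z in(('cap1_centre',.118),('cap1_centre',.138),):
  for d in tip_of('wrist',k): print(k,d['location'],d['confidence'],atz(c,d['location'],z))
for d in outline_of('wrist','cap1'):
  print('outl',d['location'],d['confidence'],d['pixels'].sum(),atz(c,d['location'],.118))
E
```

```text
t 2.35 p [0.1406 0.609  0.2313] q [ 1.3416  0.353   1.6334 -0.      1.1552 -0.0024] f [-0.0648 -0.7297 -0.1624] gap 0.08559468751125461
tool x,y,z: [[-0.974, 0.225, -0.0], [0.225, 0.974, -0.0], [0.0, -0.0, -1.0]]
campos in tool [ 0.0693 -0.0002 -0.1422]
```

View pics/b_w.png

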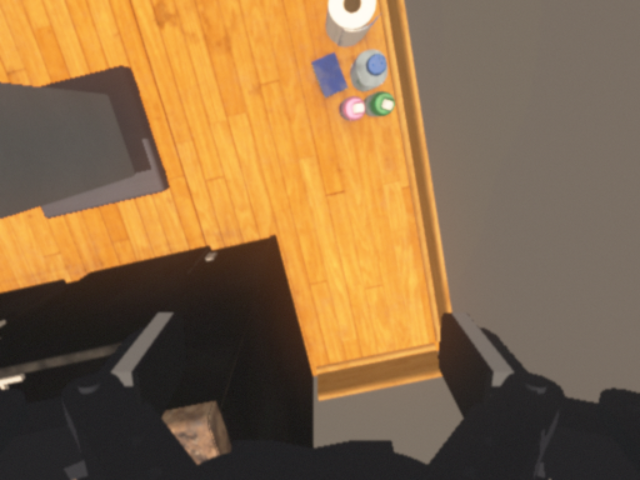

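That picture was taken before any motion, because the moves were refused: every row needs all three keys. It shows only the floor and the worktop corner. Resending.

{"method": "send_rows", "body": {"moves": [{"jaw": 0, "travel": [0, 0, -1], "delta_rot": [0, 0, 0]}, {"jaw": 0, "travel": [0, 0, -1], "delta_rot": [0, 0, 0]}, {"jaw": 0, "travel": [-0.8, -0.87, 0], "delta_rot": [0, 0, 0]}, {"jaw": 0, "travel": [-0.8, -0.87, 0], "delta_rot": [0, 0, 0]}, {"jaw": 0, "travel": [-0.8, -0.87, 0], "delta_rot": [0, 0, 0]}, {"jaw": 0, "travel": [-0.8, -0.87, 0], "delta_rot": [0, 0, 0]}, {"jaw": 0, "travel": [-0.8, -0.87, 0], "delta_rot": [0, 0, 0]}, {"jaw": 0, "travel": [-0.8, -0.87, 0], "delta_rot": [0, 0, 0]}], "newtons": 60}}

```text
t: 3.55
eef_pos: [0.3163, 0.2991, 0.3316]
ee_rot: [0.355, 3.121, 0.001]
ft_force: [1.2, 0.2, 0.8]
finger_gap: 0.0855
gripper_force: 0.0
```

{"method": "send_rows", "body": {"moves": [{"jaw": 0, "travel": [-0.8, -0.87, 0], "delta_rot": [0, 0, 0]}, {"jaw": 0, "travel": [-0.8, -0.87, 0], "delta_rot": [0, 0, 0]}, {"jaw": 0, "travel": [-0.8, -0.87, 0], "delta_rot": [0, 0, 0]}, {"jaw": 0, "travel": [-0.8, -0.87, 0], "delta_rot": [0, 0, 0]}, {"jaw": 0, "travel": [-0.8, -0.87, 0], "delta_rot": [0, 0, 0]}, {"jaw": 0, "travel": [-0.8, -0.87, 0], "delta_rot": [0, 0, 0]}, {"jaw": 0, "travel": [-0.8, -0.87, 0], "delta_rot": [0, 0, 0]}, {"jaw": 0, "travel": [0, 0, 0], "delta_rot": [0, 0, 0.8]}]}}

```text
t: 4.55
eef_pos: [0.5215, -0.0623, 0.331]
ee_rot: [0.494, 3.102, -0.001]
ft_force: [0.1, -0.1, 0.3]
finger_gap: 0.0853
gripper_force: 0.0
```

{"method": "send_rows", "body": {"moves": [{"jaw": 0, "travel": [0, 0, 0], "delta_rot": [0, 0, 1]}, {"jaw": 0, "travel": [0, 0, 0], "delta_rot": [0, 0, 1]}, {"jaw": 0, "travel": [0, 0, 0], "delta_rot": [0, 0, 1]}, {"jaw": 0, "travel": [0, 0, 0], "delta_rot": [0, 0, 1]}, {"jaw": 0, "travel": [0, 0, 0], "delta_rot": [0, 0, 1]}, {"jaw": 0, "travel": [0, 0, 0], "delta_rot": [0, 0, 1]}, {"jaw": 0, "travel": [0, 0, 0], "delta_rot": [0, 0, 1]}, {"jaw": 0, "travel": [0, 0, 0], "delta_rot": [0, 0, 0]}]}}

```text
t: 5.55
eef_pos: [0.52, -0.059, 0.3313]
ee_rot: [1.565, 2.724, 0.0]
ft_force: [0.1, -0.7, 0.3]
finger_gap: 0.0855
gripper_force: 0.0
```

```bash
python3 - <<'E'
from h import *
o,M=state()
c=cam('wrist'); cv2.imwrite('pics/c_w.png',cv2.resize(c['color'],(640,480)))
for k,z in(('cap1_centre',.118),('cap1_centre',.138),):
  for d in tip_of('wrist',k): print(k,d['location'],d['confidence'],atz(c,d['location'],z))
for d in outline_of('wrist','cap1'):
  print('outl',d['location'],d['confidence'],d['pixels'].sum(),atz(c,d['location'],.118))
E
```

```text
t 5.55 p [ 0.52   -0.059   0.3313] q [-0.1157  0.1078  1.7254 -0.      1.3082 -0.6436] f [ 0.102  -0.7082  0.2615] gap 0.08552466835611493
tool x,y,z: [[-0.504, 0.864, -0.0], [0.864, 0.504, 0.0], [0.0, -0.0, -1.0]]
cap1_centre [255.7, 161.9] 0.76 [ 0.5255 -0.0536  0.118 ]
cap1_centre [255.7, 161.9] 0.76 [ 0.5233 -0.0505  0.138 ]
outl [169.2, 276.3] 0.89 2161 [ 0.5072 -0.2199  0.118 ]
outl [254.3, 161.7] 0.67 2424 [ 0.5242 -0.0542  0.118 ]
```

View pics/c_w.png

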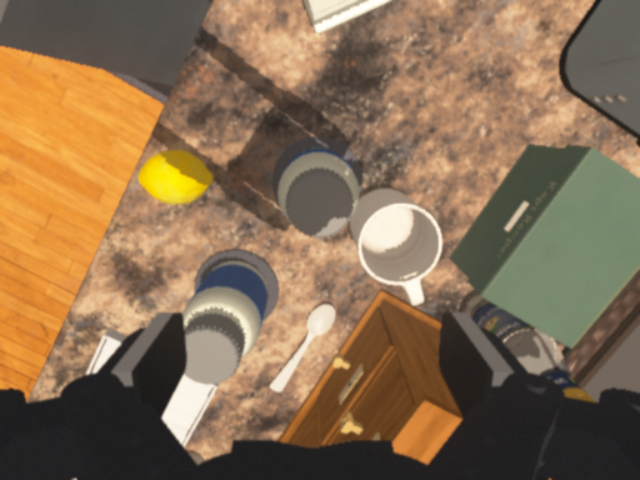

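The wrist view shows cap1 (320,200 in the 640-wide view) nearly centred under the tool; the taller tub2 is lower left and the mug is right of cap1. Centring, descending and gripping.

{"method": "send_rows", "body": {"moves": [{"jaw": 0, "travel": [0.04, 0.13, 0], "delta_rot": [0, 0, 0]}, {"jaw": 0, "travel": [0, 0, 1], "delta_rot": [0, 0, 0]}, {"jaw": 0, "travel": [0, 0, 1], "delta_rot": [0, 0, 0]}, {"jaw": 0, "travel": [0, 0, 1], "delta_rot": [0, 0, 0]}, {"jaw": 0, "travel": [0, 0, 1], "delta_rot": [0, 0, 0]}, {"jaw": 0, "travel": [0, 0, 0.3], "delta_rot": [0, 0, 0]}, {"jaw": 0, "travel": [0, 0, 0.24], "delta_rot": [0, 0, 0]}, {"jaw": 0, "travel": [0, 0, 0], "delta_rot": [0, 0, 0]}], "newtons": 70}}

```text
t: 6.75
eef_pos: [0.5253, -0.0539, 0.1048]
ee_rot: [1.565, 2.723, 0.001]
ft_force: [-0.2, 0.3, 0.5]
finger_gap: 0.0853
gripper_force: 0.0
```

{"method": "send_rows", "body": {"moves": [{"jaw": 255, "travel": [0, 0, 0], "delta_rot": [0, 0, 0]}, {"jaw": 255, "travel": [0, 0, 0], "delta_rot": [0, 0, 0]}, {"jaw": 255, "travel": [0, 0, 0], "delta_rot": [0, 0, 0]}, {"jaw": 255, "travel": [0, 0, 0], "delta_rot": [0, 0, 0]}, {"jaw": 255, "travel": [0, 0, 0], "delta_rot": [0, 0, 0]}]}}

```text
t: 7.38
eef_pos: [0.5246, -0.0543, 0.1055]
ee_rot: [1.565, 2.723, -0.001]
ft_force: [-4.0, -1.8, 5.5]
finger_gap: 0.0545
gripper_force: 73.1
```

```bash
python3 - <<'E'
from h import *
state()
E
```

```text
t 7.38 p [ 0.5246 -0.0543  0.1055] q [-0.1057  0.3636  1.9481 -0.0008  0.8294 -0.6325] f [-3.9824 -1.7902  5.5225] gap 0.054501381564031955
tool x,y,z: [[-0.503, 0.864, -0.001], [0.864, 0.503, 0.0], [0.0, -0.001, -1.0]]
```

{"method": "send_rows", "body": {"moves": [{"jaw": 255, "travel": [0, 0, 0.07], "delta_rot": [0, 0, 0]}, {"jaw": 255, "travel": [0, 0, 0.06], "delta_rot": [0, 0, 0]}, {"jaw": 255, "travel": [0, 0, 0], "delta_rot": [0, 0, 0]}, {"jaw": 255, "travel": [0, 0, 0], "delta_rot": [0, 0, 0]}]}}

```text
t: 7.88
eef_pos: [0.5247, -0.0543, 0.0993]
ee_rot: [1.565, 2.723, -0.0]
ft_force: [-4.7, -2.2, 11.0]
finger_gap: 0.0546
gripper_force: 73.7
```

{"method": "send_rows", "body": {"moves": [{"jaw": 255, "travel": [0, 0, 0.035], "delta_rot": [0, 0, 0]}, {"jaw": 255, "travel": [0, 0, 0], "delta_rot": [0, 0, 0]}, {"jaw": 255, "travel": [0, 0, 0], "delta_rot": [0, 0, 0]}]}}

```text
t: 8.25
eef_pos: [0.5248, -0.0544, 0.099]
ee_rot: [1.565, 2.723, -0.001]
ft_force: [-10.7, -1.3, 29.0]
finger_gap: 0.0545
gripper_force: 75.5
```

Either the fingertips or the rim reached the shoulder. I'll regrip about 6 mm higher to tell which.

{"method": "send_rows", "body": {"moves": [{"jaw": 255, "travel": [0, 0, -0.16], "delta_rot": [0, 0, 0]}, {"jaw": 0, "travel": [0, 0, 0], "delta_rot": [0, 0, 0]}, {"jaw": 0, "travel": [0, 0, -0.13], "delta_rot": [0, 0, 0]}, {"jaw": 0, "travel": [0, 0, 0], "delta_rot": [0, 0, 0]}, {"jaw": 255, "travel": [0, 0, 0], "delta_rot": [0, 0, 0]}, {"jaw": 255, "travel": [0, 0, 0], "delta_rot": [0, 0, 0]}, {"jaw": 255, "travel": [0, 0, 0], "delta_rot": [0, 0, 0]}, {"jaw": 255, "travel": [0, 0, 0], "delta_rot": [0, 0, 0]}]}}

```text
t: 9.25
eef_pos: [0.5244, -0.054, 0.1105]
ee_rot: [-1.566, -2.723, 0.0]
ft_force: [-2.6, -0.9, 3.4]
finger_gap: 0.0545
gripper_force: 72.9
```

{"method": "send_rows", "body": {"moves": [{"jaw": 255, "travel": [0, 0, 0.07], "delta_rot": [0, 0, 0]}, {"jaw": 255, "travel": [0, 0, 0.06], "delta_rot": [0, 0, 0]}, {"jaw": 255, "travel": [0, 0, 0], "delta_rot": [0, 0, 0]}, {"jaw": 255, "travel": [0, 0, 0], "delta_rot": [0, 0, 0]}]}}

```text
t: 9.75
eef_pos: [0.5244, -0.054, 0.1045]
ee_rot: [-1.566, -2.723, 0.0]
ft_force: [-4.2, -0.7, 9.5]
finger_gap: 0.054
gripper_force: 73.6
```

{"method": "send_rows", "body": {"moves": [{"jaw": 255, "travel": [0, 0, 0.04], "delta_rot": [0, 0, 0]}, {"jaw": 255, "travel": [0, 0, 0], "delta_rot": [0, 0, 0]}, {"jaw": 255, "travel": [0, 0, 0], "delta_rot": [0, 0, 0]}]}}

```text
t: 10.12
eef_pos: [0.5245, -0.054, 0.1034]
ee_rot: [-1.566, -2.723, 0.0]
ft_force: [-8.6, 0.7, 21.3]
finger_gap: 0.0541
gripper_force: 74.9
```

{"method": "send_rows", "body": {"moves": [{"jaw": 255, "travel": [0, 0, -0.025], "delta_rot": [0, 0, 0]}, {"jaw": 255, "travel": [0, 0, 0], "delta_rot": [0, 0, 0]}, {"jaw": 255, "travel": [0, 0, 0], "delta_rot": [0, 0, -0.5]}, {"jaw": 255, "travel": [0, 0, 0], "delta_rot": [0, 0, -0.5]}, {"jaw": 255, "travel": [0, 0, 0], "delta_rot": [0, 0, -0.7]}, {"jaw": 255, "travel": [0, 0, 0], "delta_rot": [0, 0, -0.7]}, {"jaw": 255, "travel": [0, 0, 0], "delta_rot": [0, 0, -0.8]}]}}

```text
t: 11.0
eef_pos: [0.5245, -0.0538, 0.104]
ee_rot: [-1.087, -2.947, -0.0]
ft_force: [-4.2, 0.6, 14.5]
finger_gap: 0.0546
gripper_force: 73.9
```

```bash
python3 - <<'E'
from h import *
o,M=state(); print(o['ft_torque'],o['gripper_force'])
E
```

```text
t 11.00 p [ 0.5245 -0.0538  0.104 ] q [-0.1053  0.3659  1.9488  0.0003  0.8271 -0.9699] f [-4.2495  0.6416 14.4782] gap 0.0545549474797384
tool x,y,z: [[-0.761, 0.649, 0.0], [0.649, 0.761, 0.0], [-0.0, 0.0, -1.0]]
[ 0.2047  0.8241 -0.1895] 73.85192326270044
```

{"method": "send_rows", "body": {"moves": [{"jaw": 255, "travel": [0, 0, 0], "delta_rot": [0, 0, -0.9]}, {"jaw": 255, "travel": [0, 0, 0], "delta_rot": [0, 0, -0.9]}, {"jaw": 255, "travel": [0, 0, 0], "delta_rot": [0, 0, -0.9]}, {"jaw": 255, "travel": [0, 0, 0], "delta_rot": [0, 0, -0.9]}, {"jaw": 255, "travel": [0, 0, 0], "delta_rot": [0, 0, -0.9]}, {"jaw": 255, "travel": [0, 0, 0], "delta_rot": [0, 0, -0.9]}, {"jaw": 255, "travel": [0, 0, 0], "delta_rot": [0, 0, -0.9]}, {"jaw": 255, "travel": [0, 0, 0], "delta_rot": [0, 0, -0.7]}]}}

```text
t: 12.0
eef_pos: [0.5249, -0.0536, 0.1041]
ee_rot: [-0.042, 3.141, 0.001]
ft_force: [-4.5, 2.2, 13.7]
finger_gap: 0.0542
gripper_force: 73.8
```

{"method": "send_rows", "body": {"moves": [{"jaw": 255, "travel": [0, 0, 0], "delta_rot": [0, 0, 0]}, {"jaw": 255, "travel": [0, 0, -0.1], "delta_rot": [0, 0, 0]}, {"jaw": 255, "travel": [0, 0, -0.1], "delta_rot": [0, 0, 0]}, {"jaw": 255, "travel": [0, 0, -0.1], "delta_rot": [0, 0, 0]}]}}

```text
t: 12.5
eef_pos: [0.5244, -0.0538, 0.1182]
ee_rot: [0.038, -3.141, -0.0]
ft_force: [-0.2, -0.1, -0.4]
finger_gap: 0.0544
gripper_force: 73.7
```

```bash
python3 - <<'E'
from h import *
o,M=state(); print(o['ft_torque'],o['gripper_force'])
E
```

```text
t 12.50 p [ 0.5244 -0.0538  0.1182] q [-0.1052  0.3447  1.9397  0.0001  0.8577 -1.7006] f [-0.1962 -0.1391 -0.3989] gap 0.05442806201399164
tool x,y,z: [[-1.0, -0.024, 0.001], [-0.024, 1.0, 0.0], [-0.001, 0.0, -1.0]]
[0.1058 0.0581 0.0253] 73.68550532497466
```

Cap 1 is free. Lifting it and carrying it over the tray.

{"method": "send_rows", "body": {"moves": [{"jaw": 255, "travel": [0, 0, -1], "delta_rot": [0, 0, 0]}, {"jaw": 255, "travel": [0, 0, -1], "delta_rot": [0, 0, 0]}, {"jaw": 255, "travel": [0.2, -0.86, 0], "delta_rot": [0, 0, 0]}, {"jaw": 255, "travel": [0.2, -0.86, 0], "delta_rot": [0, 0, 0]}, {"jaw": 255, "travel": [0.2, -0.86, 0], "delta_rot": [0, 0, 0]}, {"jaw": 255, "travel": [0.2, -0.86, 0], "delta_rot": [0, 0, 0]}, {"jaw": 255, "travel": [0.2, -0.86, 0], "delta_rot": [0, 0, 0]}, {"jaw": 255, "travel": [0.2, -0.86, 0], "delta_rot": [0, 0, 0]}]}}

```text
t: 13.5
eef_pos: [0.4706, -0.3149, 0.2182]
ee_rot: [-0.038, 3.141, -0.0]
ft_force: [1.3, 0.7, -0.8]
finger_gap: 0.0541
gripper_force: 77.9
```

{"method": "send_rows", "body": {"moves": [{"jaw": 255, "travel": [0.2, -0.86, 0], "delta_rot": [0, 0, 0]}, {"jaw": 255, "travel": [0.2, -0.86, 0], "delta_rot": [0, 0, 0]}, {"jaw": 255, "travel": [0, 0, 0], "delta_rot": [0, 0, 0]}]}}

```text
t: 13.88
eef_pos: [0.4524, -0.4025, 0.218]
ee_rot: [-0.034, 3.141, -0.001]
ft_force: [0.3, -0.2, -0.6]
finger_gap: 0.0541
gripper_force: 77.9
```

```bash
cat > tray.py <<'E'
from h import *
o,M=state()
for n in('top','side','wrist'):
  c=cam(n); cv2.imwrite(f'pics/tr_{n}_{int(o["t"])}.png',cv2.resize(c['color'],(640,480)))
  for d in tip_of(n,'tray'): print(n,'tip',np.round(d['location']),round(d['confidence'],2),atz(c,d['location'],0)[:2])
  for d in outline_of(n,'tray')[:3]:
    m=d['pixels'].astype(np.uint8); r=cv2.minAreaRect(np.argwhere(m)[:,::-1].astype(np.float32))
    pts=np.array([atz(c,p,.014)[:2] for p in cv2.boxPoints(r)])
    print(n,'outl',round(d['confidence'],2),m.sum(),pts.mean(0),'sides',np.linalg.norm(pts[1]-pts[0]),np.linalg.norm(pts[2]-pts[1]),'ang',np.degrees(np.arctan2(*(pts[1]-pts[0])[::-1])))
E
python3 tray.py
```

```text
t 13.88 p [ 0.4524 -0.4025  0.218 ] q [-0.7292  0.3354  1.6903 -0.0007  1.1152 -2.3212] f [ 0.2749 -0.1723 -0.5729] gap 0.054129764219990995
tool x,y,z: [[-1.0, -0.021, -0.0], [-0.021, 1.0, -0.001], [0.0, -0.001, -1.0]]
top tip [339. 190.] 0.57 [ 0.4778 -0.4049]
top tip [116. 218.] 0.47 [0.3828 0.3969]
top outl 0.94 1020 [ 0.4709 -0.396 ] sides 0.1329861473080261 0.14942253413712453 ang -88.58769337567628
top outl 0.31 221 [0.3647 0.1947] sides 0.1323469699545244 0.03272864851010208 ang -46.83077957261563
side tip [215. 117.] 0.94 [ 0.4739 -0.6214]
side tip [236. 154.] 0.64 [ 0.4624 -0.3943]
side tip [236. 115.] 0.59 [ 0.3834 -0.5989]
side outl 0.77 350 [ 0.4664 -0.596 ] sides 0.09588893479446277 0.11132532156262828 ang -125.07429459525487
side outl 0.66 918 [ 0.4756 -0.3954] sides 0.16089120999109172 0.1434529916246428 ang -175.29518179353667
wrist tip [251. 176.] 0.81 [ 0.4684 -0.3973]
wrist tip [ 64. 167.] 0.58 [ 0.4635 -0.5972]
wrist outl 0.86 12232 [ 0.4616 -0.3986] sides 0.12979681360314874 0.12847990652331803 ang 178.42496505017886
wrist outl 0.71 8836 [ 0.4598 -0.5954] sides 0.10507248422095763 0.08914121924024801 ang 132.19918735107962
```

{"method": "send_rows", "body": {"moves": [{"jaw": 255, "travel": [0.3, 0.11, 0], "delta_rot": [0, 0, 0]}, {"jaw": 255, "travel": [0, 0, 1], "delta_rot": [0, 0, 0]}, {"jaw": 255, "travel": [0, 0, 1], "delta_rot": [0, 0, 0]}, {"jaw": 255, "travel": [0, 0, 1], "delta_rot": [0, 0, 0]}, {"jaw": 255, "travel": [0, 0, 0.7], "delta_rot": [0, 0, 0]}, {"jaw": 255, "travel": [0, 0, 0.2], "delta_rot": [0, 0, 0]}, {"jaw": 255, "travel": [0, 0, 0.16], "delta_rot": [0, 0, 0]}, {"jaw": 255, "travel": [0, 0, 0], "delta_rot": [0, 0, 0]}]}}

```text
t: 15.32
eef_pos: [0.4383, -0.395, 0.0161]
ee_rot: [-0.039, 3.141, -0.001]
ft_force: [-0.0, -0.5, -0.4]
finger_gap: 0.0542
gripper_force: 77.9
```

{"method": "send_rows", "body": {"moves": [{"jaw": 255, "travel": [0, 0, 0.06], "delta_rot": [0, 0, 0]}, {"jaw": 255, "travel": [0, 0, 0], "delta_rot": [0, 0, 0]}, {"jaw": 45, "travel": [0, 0, 0], "delta_rot": [0, 0, 0]}, {"jaw": 45, "travel": [0, 0, 0], "delta_rot": [0, 0, 0]}, {"jaw": 45, "travel": [0, 0, 0], "delta_rot": [0, 0, 0]}, {"jaw": 45, "travel": [0, 0, -0.5], "delta_rot": [0, 0, 0]}, {"jaw": 45, "travel": [0, 0, -1], "delta_rot": [0, 0, 0]}, {"jaw": 45, "travel": [0, 0, -1], "delta_rot": [0, 0, 0]}]}}

```text
t: 16.32
eef_pos: [0.4377, -0.3944, 0.1383]
ee_rot: [0.038, -3.141, -0.001]
ft_force: [0.9, -0.4, -0.6]
finger_gap: 0.0703
gripper_force: 0.0
```

{"method": "send_rows", "body": {"moves": [{"jaw": 0, "travel": [0, 0, -1], "delta_rot": [0, 0, 0]}, {"jaw": 0, "travel": [0, 0, -1], "delta_rot": [0, 0, 0]}, {"jaw": 0, "travel": [-0.15, 0.9, 0], "delta_rot": [0, 0, 0]}, {"jaw": 0, "travel": [-0.3, 1, 0], "delta_rot": [0, 0, 0.8]}, {"jaw": 0, "travel": [-0.3, 0.9, 0], "delta_rot": [0, 0, 1]}, {"jaw": 0, "travel": [-0.5, 0.7, 0], "delta_rot": [0, 0, 1]}, {"jaw": 0, "travel": [0, 0, 0], "delta_rot": [0, 0, 1]}, {"jaw": 0, "travel": [0, 0, 0], "delta_rot": [0, 0, 1]}]}}

```text
t: 17.32
eef_pos: [0.5064, -0.2239, 0.2372]
ee_rot: [-0.747, -3.051, 0.0]
ft_force: [0.3, -0.8, -0.1]
finger_gap: 0.0852
gripper_force: 0.0
```

{"method": "send_rows", "body": {"moves": [{"jaw": 0, "travel": [0, 0, 0], "delta_rot": [0, 0, 1]}, {"jaw": 0, "travel": [0, 0, 0], "delta_rot": [0, 0, 1]}, {"jaw": 0, "travel": [0, 0, 0], "delta_rot": [0, 0, 1]}, {"jaw": 0, "travel": [0, 0, 0], "delta_rot": [0, 0, 1]}, {"jaw": 0, "travel": [0, 0, 0], "delta_rot": [0, 0, 1]}, {"jaw": 0, "travel": [0, 0, 0], "delta_rot": [0, 0, 0]}]}}

```text
t: 18.08
eef_pos: [0.5061, -0.2246, 0.2372]
ee_rot: [-1.508, -2.756, 0.0]
ft_force: [-0.3, -0.3, -0.1]
finger_gap: 0.0857
gripper_force: 0.0
```

```bash
python3 - <<'E'
from h import *
o,M=state()
c=cam('wrist'); cv2.imwrite('pics/d_w.png',cv2.resize(c['color'],(640,480)))
for n in ('cap1_centre','cap2_centre'):
  for d in tip_of('wrist',n): print(n,d['location'],d['confidence'],atz(c,d['location'],.138))
for d in outline_of('wrist','cap1'): print('outl',d['location'],d['confidence'],d['pixels'].sum(),atz(c,d['location'],.138),atz(c,d['location'],.02))
E
```

```text
t 18.07 p [ 0.5061 -0.2246  0.2372] q [-0.4204  0.2367  1.7808 -0.      1.1242 -0.9902] f [-0.3479 -0.3208 -0.1475] gap 0.08571647117469981
tool x,y,z: [[-0.539, 0.842, 0.0], [0.842, 0.539, -0.0], [-0.0, 0.0, -1.0]]
cap1_centre [120.8, 252.3] 0.78 [ 0.4486 -0.3173  0.138 ]
cap1_centre [121.9, 247.4] 0.59 [ 0.4475 -0.3131  0.138 ]
cap2_centre [259.2, 177.4] 0.96 [ 0.5061 -0.2101  0.138 ]
outl [258.3, 176.6] 0.62 5200 [ 0.5052 -0.21    0.138 ] [ 0.5228 -0.2316  0.02  ]
outl [114.5, 247.6] 0.55 1387 [ 0.4428 -0.3163  0.138 ] [ 0.4299 -0.3899  0.02  ]
```

View pics/d_w.png

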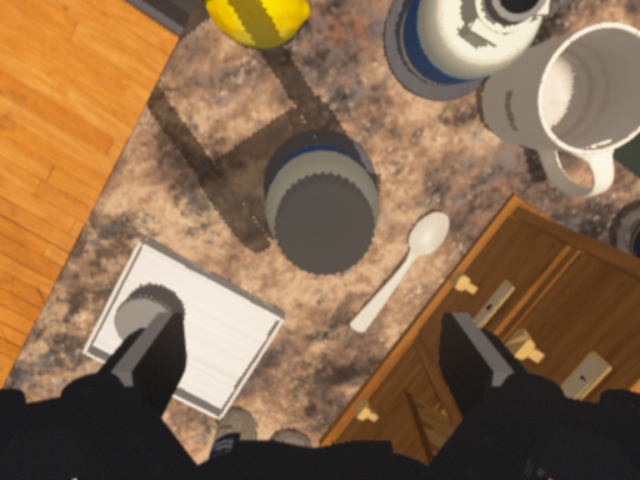

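The view shows cap1 lying flat in the tray (lower left), tub1's neck open with its seal showing, and cap2's top face centred at (325,224) in the 640 view.

```bash
python3 - <<'E'
from h import *
o,M=state()
c=cam('wrist')
a=atz(c,(260,179.6),.1535); b=atz(c,(259.2,177.4),.138)
for X in(a,b): print(X, M.T@(X-o['eef_pos'])/.05)
E
```

```text
t 18.27 p [ 0.5061 -0.2247  0.2373] q [-0.4204  0.2367  1.7807 -0.      1.1241 -0.9912] f [-0.053  -0.3488  0.3355] gap 0.08530783510889414
tool x,y,z: [[-0.54, 0.842, -0.0], [0.842, 0.54, -0.0], [-0.0, -0.0, -1.0]]
[ 0.5051 -0.2083  0.1535] [0.2866 0.1591 1.6753]
[ 0.5062 -0.2102  0.138 ] [0.2436 0.1572 1.9853]
```

{"method": "send_rows", "body": {"moves": [{"jaw": 0, "travel": [0.265, 0.158, 0], "delta_rot": [0, 0, 0]}, {"jaw": 0, "travel": [0, 0, 0.9], "delta_rot": [0, 0, 0]}, {"jaw": 0, "travel": [0, 0, 0.8], "delta_rot": [0, 0, 0]}, {"jaw": 0, "travel": [0, 0, 0.43], "delta_rot": [0, 0, 0]}, {"jaw": 0, "travel": [0, 0, 0], "delta_rot": [0, 0, 0]}, {"jaw": 255, "travel": [0, 0, 0], "delta_rot": [0, 0, 0]}, {"jaw": 255, "travel": [0, 0, 0], "delta_rot": [0, 0, 0]}, {"jaw": 255, "travel": [0, 0, 0], "delta_rot": [0, 0, 0]}]}}

```text
t: 19.32
eef_pos: [0.5055, -0.2099, 0.1323]
ee_rot: [1.507, 2.755, -0.002]
ft_force: [-3.8, -2.9, 5.0]
finger_gap: 0.0542
gripper_force: 72.4
```

{"method": "send_rows", "body": {"moves": [{"jaw": 255, "travel": [0, 0, 0], "delta_rot": [0, 0, 0]}, {"jaw": 255, "travel": [0, 0, 0], "delta_rot": [0, 0, 0]}, {"jaw": 255, "travel": [0, 0, 0.07], "delta_rot": [0, 0, 0]}, {"jaw": 255, "travel": [0, 0, 0.06], "delta_rot": [0, 0, 0]}, {"jaw": 255, "travel": [0, 0, 0], "delta_rot": [0, 0, 0]}, {"jaw": 255, "travel": [0, 0, 0], "delta_rot": [0, 0, 0]}]}}

```text
t: 20.08
eef_pos: [0.5055, -0.2099, 0.1262]
ee_rot: [1.508, 2.755, -0.002]
ft_force: [-7.2, -1.8, 10.3]
finger_gap: 0.0548
gripper_force: 73.0
```

{"method": "send_rows", "body": {"moves": [{"jaw": 255, "travel": [0, 0, 0.015], "delta_rot": [0, 0, 0]}, {"jaw": 255, "travel": [0, 0, 0], "delta_rot": [0, 0, -0.5]}, {"jaw": 255, "travel": [0, 0, 0], "delta_rot": [0, 0, -0.5]}, {"jaw": 255, "travel": [0, 0, 0], "delta_rot": [0, 0, -0.7]}, {"jaw": 255, "travel": [0, 0, 0], "delta_rot": [0, 0, -0.7]}, {"jaw": 255, "travel": [0, 0, 0], "delta_rot": [0, 0, -0.8]}]}}

```text
t: 20.82
eef_pos: [0.5051, -0.2099, 0.126]
ee_rot: [-1.024, -2.97, 0.002]
ft_force: [-9.8, -0.6, 17.8]
finger_gap: 0.0545
gripper_force: 73.7
```

```bash
python3 - <<'E'
from h import *
o,M=state(); print(o['ft_torque'],o['gripper_force'])
E
```

```text
t 20.82 p [ 0.5051 -0.2099  0.126 ] q [-0.3958  0.3599  1.893  -0.0017  0.8887 -1.3014] f [-9.817  -0.5545 17.7828] gap 0.054477559568797546
tool x,y,z: [[-0.787, 0.616, -0.0], [0.616, 0.787, -0.001], [-0.0, -0.001, -1.0]]
[-0.3959  1.9036 -0.2594] 73.65245354332728
```

{"method": "send_rows", "body": {"moves": [{"jaw": 255, "travel": [0.008, -0.006, 0], "delta_rot": [0, 0, -0.9]}, {"jaw": 255, "travel": [0, 0, 0], "delta_rot": [0, 0, -0.9]}, {"jaw": 255, "travel": [0, 0, 0], "delta_rot": [0, 0, -0.9]}, {"jaw": 255, "travel": [0, 0, 0], "delta_rot": [0, 0, -0.9]}, {"jaw": 255, "travel": [0, 0, 0], "delta_rot": [0, 0, -0.9]}, {"jaw": 255, "travel": [0, 0, 0], "delta_rot": [0, 0, -0.9]}, {"jaw": 255, "travel": [0, 0, 0], "delta_rot": [0, 0, -0.9]}, {"jaw": 255, "travel": [0, 0, 0], "delta_rot": [0, 0, -0.6]}]}}

```text
t: 21.82
eef_pos: [0.5052, -0.2102, 0.126]
ee_rot: [-0.092, 3.139, -0.003]
ft_force: [-9.3, -2.6, 15.1]
finger_gap: 0.0546
gripper_force: 73.4
```

{"method": "send_rows", "body": {"moves": [{"jaw": 255, "travel": [0, 0, 0], "delta_rot": [0, 0, 0]}, {"jaw": 255, "travel": [0, 0, -0.1], "delta_rot": [0, 0, 0]}, {"jaw": 255, "travel": [0, 0, -0.1], "delta_rot": [0, 0, 0]}, {"jaw": 255, "travel": [0, 0, -0.1], "delta_rot": [0, 0, 0]}, {"jaw": 255, "travel": [0, 0, 0], "delta_rot": [0, 0, 0]}]}}

```text
t: 22.45
eef_pos: [0.5054, -0.2103, 0.1401]
ee_rot: [-0.088, 3.139, -0.003]
ft_force: [-2.8, -5.3, 2.9]
finger_gap: 0.0545
gripper_force: 75.1
```

{"method": "send_rows", "body": {"moves": [{"jaw": 255, "travel": [0, 0, -0.4], "delta_rot": [0, 0, 0]}, {"jaw": 255, "travel": [0, 0, -0.8], "delta_rot": [0, 0, 0.5]}, {"jaw": 255, "travel": [0, 0, -0.6], "delta_rot": [0, 0, 0]}, {"jaw": 255, "travel": [0, -0.9, 0], "delta_rot": [0, 0, 0]}, {"jaw": 255, "travel": [0, -0.9, 0], "delta_rot": [0, 0, 0]}, {"jaw": 255, "travel": [0, -1, 0], "delta_rot": [0, 0, 0]}, {"jaw": 255, "travel": [0, -0.9, 0], "delta_rot": [0, 0, 0]}, {"jaw": 255, "travel": [0, 0, 0], "delta_rot": [0, 0, 0]}]}}

```text
t: 23.45
eef_pos: [0.5058, -0.3973, 0.2295]
ee_rot: [-0.001, 3.14, -0.003]
ft_force: [-0.1, 0.1, -0.4]
finger_gap: 0.0544
gripper_force: 75.4
```

```bash
python3 tray.py; python3 - <<'E'
from h import *
c=cam('wrist')
for d in tip_of('wrist','cap1_centre'): print(d['location'],d['confidence'],atz(c,d['location'],.0195))
E
```

```text
t 23.45 p [ 0.5058 -0.3973  0.2295] q [-0.6679  0.3813  1.5958 -0.0005  1.1622 -2.2391] f [-0.1378  0.143  -0.4451] gap 0.05439275587497052
tool x,y,z: [[-1.0, -0.001, -0.002], [-0.001, 1.0, -0.002], [0.002, -0.002, -1.0]]
top tip [335. 192.] 0.62 [ 0.4703 -0.3929]
top tip [394. 192.] 0.61 [ 0.4677 -0.6039]
top tip [287. 184.] 0.16 [ 0.5009 -0.219 ]
top outl 0.62 241 [0.3964 0.2445] sides 0.1372652542543441 0.03544491352555425 ang -44.98054131150988
top outl 0.55 588 [ 0.482  -0.3972] sides 0.10967812966812349 0.1468600411046922 ang -7.732867525664537
top outl 0.53 219 [ 0.46   -0.5993] sides 0.10464667232526076 0.09265741792694483 ang -45.805916441971796
side tip [234. 155.] 0.55 [ 0.4736 -0.3911]
side tip [219. 117.] 0.46 [ 0.4576 -0.6132]
side outl 0.85 868 [ 0.4723 -0.3944] sides 0.16873871145698524 0.14953328022126863 ang -174.74106771145807
side outl 0.62 131 [ 0.4932 -0.6196] sides 0.04906960767506428 0.10013982995658778 ang 157.21229208292414
side outl 0.31 681 [ 0.6075 -0.083 ] sides 0.10597764762262521 0.1399141464478731 ang -157.53712189764605
wrist tip [ 59. 121.] 0.81 [ 0.4645 -0.5955]
wrist tip [243. 128.] 0.6 [ 0.471 -0.4  ]
wrist outl 0.88 15462 [ 0.472  -0.3986] sides 0.1263448511873084 0.1501088933950995 ang 91.52561912487427
[248.6, 97.1] 0.87 [ 0.4392 -0.3948  0.0195]
```

```bash
ls pics/tr_wrist*; cp $(ls -t pics/tr_wrist*|head -1) pics/e_w.png
```

```text
pics/tr_wrist_13.png
pics/tr_wrist_23.png
```

View pics/e_w.png

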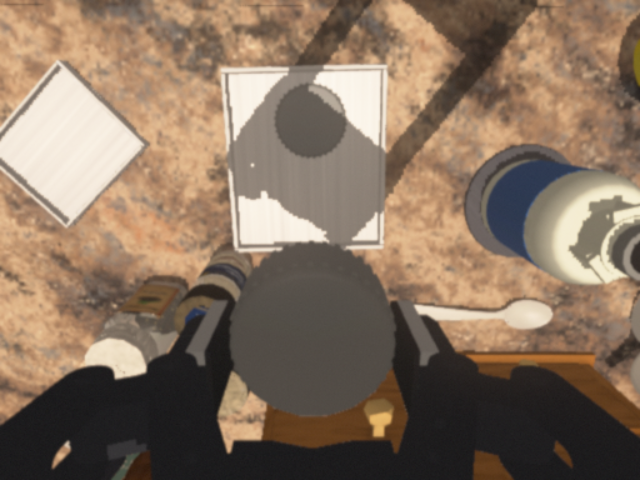

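Cap1 sits flat at the near side of the tray (310,120), and cap2 is in the grip. Bottles stand beyond the tray's far edge, so I'll place cap2 at x≈0.501, descending in stages.

{"method": "send_rows", "body": {"moves": [{"jaw": 255, "travel": [0.09, 0, 0], "delta_rot": [0, 0, 0]}, {"jaw": 255, "travel": [0, 0, 1], "delta_rot": [0, 0, 0]}, {"jaw": 255, "travel": [0, 0, 1], "delta_rot": [0, 0, 0]}, {"jaw": 255, "travel": [0, 0, 0.7], "delta_rot": [0, 0, 0]}, {"jaw": 255, "travel": [0, 0, 0.4], "delta_rot": [0, 0, 0]}, {"jaw": 255, "travel": [0, 0, 0.4], "delta_rot": [0, 0, 0]}, {"jaw": 255, "travel": [0, 0, 0.4], "delta_rot": [0, 0, 0]}, {"jaw": 255, "travel": [0, 0, 0.3], "delta_rot": [0, 0, 0]}]}}

```text
t: 25.0
eef_pos: [0.5015, -0.3944, 0.0177]
ee_rot: [-0.006, 3.141, -0.0]
ft_force: [-0.4, -1.0, -0.4]
finger_gap: 0.0546
gripper_force: 75.4
```

{"method": "send_rows", "body": {"moves": [{"jaw": 255, "travel": [0, 0, 0.04], "delta_rot": [0, 0, 0]}, {"jaw": 255, "travel": [0, 0, 0], "delta_rot": [0, 0, 0]}]}}

```text
t: 25.25
eef_pos: [0.5016, -0.3945, 0.0168]
ee_rot: [-0.006, 3.141, -0.001]
ft_force: [-0.7, 0.5, 0.4]
finger_gap: 0.0542
gripper_force: 75.4
```

{"method": "send_rows", "body": {"moves": [{"jaw": 255, "travel": [0, 0, 0.05], "delta_rot": [0, 0, 0]}, {"jaw": 255, "travel": [0, 0, 0], "delta_rot": [0, 0, 0]}, {"jaw": 45, "travel": [0, 0, 0], "delta_rot": [0, 0, 0]}, {"jaw": 45, "travel": [0, 0, 0], "delta_rot": [0, 0, 0]}, {"jaw": 45, "travel": [0, 0, 0], "delta_rot": [0, 0, 0]}, {"jaw": 45, "travel": [0, 0, -0.4], "delta_rot": [0, 0, 0]}, {"jaw": 45, "travel": [0, 0, -1], "delta_rot": [0, 0, 0]}, {"jaw": 45, "travel": [0, 0, -1], "delta_rot": [0, 0, 0]}]}}

```text
t: 26.25
eef_pos: [0.5013, -0.3942, 0.1365]
ee_rot: [-0.006, 3.141, -0.0]
ft_force: [1.3, -0.7, 0.8]
finger_gap: 0.0704
gripper_force: 0.0
```

{"method": "send_rows", "body": {"moves": [{"jaw": 45, "travel": [0, 0, -1], "delta_rot": [0, 0, 0]}, {"jaw": 45, "travel": [0, 0, -1], "delta_rot": [0, 0, 0]}, {"jaw": 45, "travel": [0, 0, -1], "delta_rot": [0, 0, 0]}, {"jaw": 45, "travel": [0, 1, 0], "delta_rot": [0, 0, 0]}, {"jaw": 45, "travel": [0, 1, 0], "delta_rot": [0, 0, 0]}, {"jaw": 45, "travel": [0, 1, 0], "delta_rot": [0, 0, 0]}, {"jaw": 45, "travel": [0, 1, 0], "delta_rot": [0, 0, 0]}, {"jaw": 45, "travel": [0, 1, 0], "delta_rot": [0, 0, 0]}]}}

```text
t: 27.25
eef_pos: [0.5002, -0.1427, 0.2855]
ee_rot: [-0.005, 3.14, -0.001]
ft_force: [0.5, 0.3, 0.2]
finger_gap: 0.0701
gripper_force: 0.0
```

{"method": "send_rows", "body": {"moves": [{"jaw": 45, "travel": [0, 1, 0], "delta_rot": [0, 0, 0]}, {"jaw": 45, "travel": [0, 1, 0], "delta_rot": [0, 0, 0]}, {"jaw": 45, "travel": [0, 1, 0], "delta_rot": [0, 0, 0]}, {"jaw": 45, "travel": [0, 1, 0], "delta_rot": [0, 0, 0]}, {"jaw": 45, "travel": [0, 1, 0], "delta_rot": [0, 0, 0]}, {"jaw": 120, "travel": [0, 0, 0], "delta_rot": [0, 0, 0]}]}}

```text
t: 28.0
eef_pos: [0.4993, 0.1085, 0.2853]
ee_rot: [-0.012, 3.14, 0.001]
ft_force: [-0.5, 0.0, 0.5]
finger_gap: 0.0536
gripper_force: 0.0
```

```bash
python3 - <<'E'
from h import *
from scipy.optimize import least_squares
o,M=state()
c=cam('wrist'); cv2.imwrite('pics/f_w.png',cv2.resize(c['color'],(640,480)))
L=[json.loads(l) for l in open('log.txt')]
# FK: Rz(q1) T(d1) Ry(q2) T(0,0,a2) Ry(q3) T(0,0,d4)Rz(q4) Ry(q5) Rz(q6) T(d6)
def fk(q,p):
    r=R.from_euler('z',q[0]); x=np.array([0,0,p[0]]); r=r*R.from_euler('y',q[1]); x=x+r.apply([p[4],0,p[1]]); r=r*R.from_euler('y',q[2]); x=x+r.apply([p[5],0,p[2]])
    r=r*R.from_euler('z',q[3])*R.from_euler('y',q[4])*R.from_euler('z',q[5]); x=x+r.apply([0,0,p[3]]); return x,r
res=least_squares(lambda p:np.concatenate([fk(l[0],p)[0]-l[1] for l in L])*1000 if 1 else 0,[.2,.45,.45,.3,0,0])
print(res.x,np.abs(res.fun).max(),len(L))
for l in L[-2:]: print((fk(l[0],res.x)[1].inv()*R.from_rotvec(l[2])).as_matrix())
for k in('slots','brush1_butt','brush1_mid','brush1_head'):
  for n in('top','side','wrist'):
    cc=cam(n)
    for d in tip_of(n,k): print(k,n,np.round(d['location'],1),round(d['confidence'],2))
E
```

```text
t 28.00 p [0.4993 0.1085 0.2853] q [ 0.2107  0.1216  1.8114  0.0007  1.207  -1.3678] f [-0.5251  0.0007  0.5374] gap 0.05356611731200036
tool x,y,z: [[-1.0, -0.007, -0.001], [-0.007, 1.0, 0.001], [0.001, 0.001, -1.0]]
[-0.074   0.5694  0.495  -0.0252 -0.0003  0.0596] 1.7899059198087515 11
[[ 0. -1. -0.]
 [ 1.  0.  0.]
 [-0. -0.  1.]]
[[ 0. -1. -0.]
 [ 1.  0. -0.]
 [ 0. -0.  1.]]
slots top [184.3 190.1] 0.72
slots top [334.7 201.2] 0.25
slots side [300.4 248.8] 0.27
slots side [241.5 147. ] 0.2
slots wrist [298.  144.1] 0.64
brush1_butt top [180.8 188.8] 0.71
brush1_head top [115.5 216. ] 0.51
```

View pics/f_w.png

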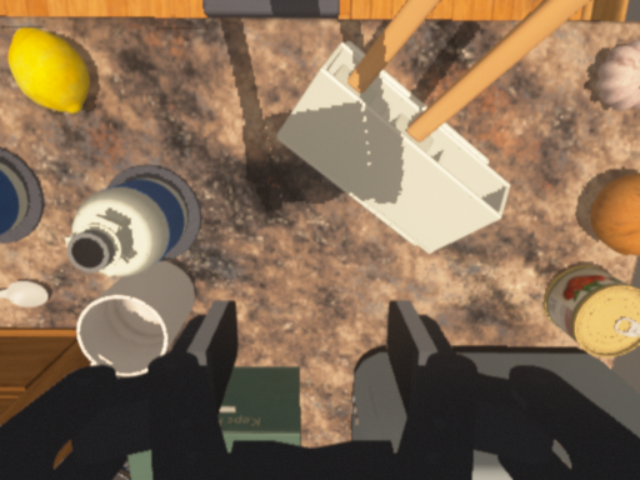

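The wrist view shows the crock (centre ≈(400,150) in the 640 view) with brushes in the near and middle slots and the far-left slot empty. A zoom will give me mouth corners.

```bash
python3 - <<'E'
from h import *
c=cam('wrist'); im=c['color'][0:200,205:440]; cv2.imwrite('pics/g_w.png',cv2.resize(im,None,fx=3,fy=3,interpolation=cv2.INTER_CUBIC))
E
```

```text
(no output)
```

View pics/g_w.png

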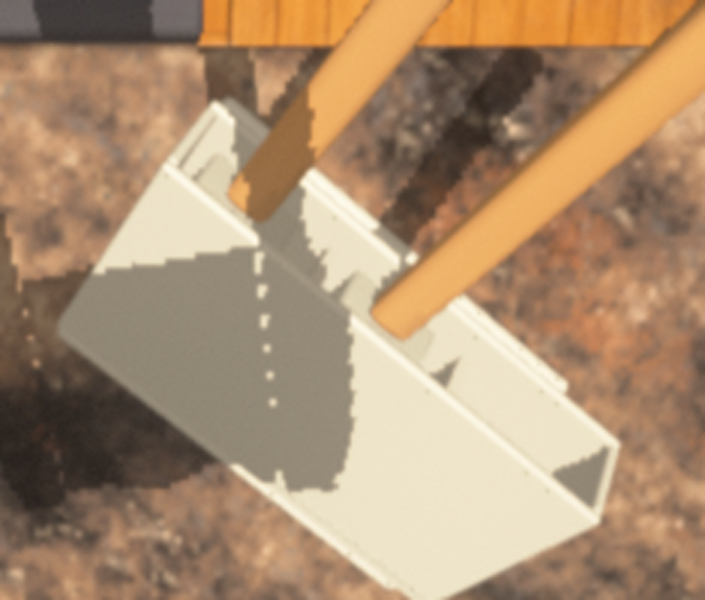

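```bash
python3 - <<'E'
from h import *
from scipy.optimize import least_squares
c=cam('wrist')
def frame(th):
    a=np.array([np.cos(th),np.sin(th),0]); z=(a+[0,0,1])/2**.5; x=(a-[0,0,1])/2**.5; return np.column_stack([x,np.cross(z,x),z])
px=np.array([[168,168],[222,100],[617,443],[598,522]])/3+[205,0]
loc=np.array([[-.02,.089,.08],[.02,.089,.08],[.02,-.089,.08],[-.02,-.089,.08]])
f=lambda p:np.concatenate([proj(c,np.array([p[0],p[1],.034])+frame(p[2])@l)-u for l,u in zip(loc,px)])
r=least_squares(f,[.48,.15,2.5]); print(r.x,np.degrees(r.x[2]),r.fun.round(1))
F=frame(r.x[2]); S=np.array([r.x[0],r.x[1],.034]); print('S',S,'\nF\n',F); np.savez('crock.npz',S=S,F=F)
for n,(a,b) in {'near':((255,205),(412,0)),'mid':((392,325),(692,42))}.items():
  # points on handle axis: find in slot plane x'=k ray intersections
  for p in(a,b):
    o,d=ray(c,np.array(p)/3+[205,0]); ol=F.T@(o-S); dl=F.T@d
    print(n,p,[np.round(ol+dl*(k-ol[0])/dl[0],4).tolist() for k in(-.004,0,.004)])
# check vs other cams butts: earlier triangulated butts
for X in([.3524,.2534,.1731],[.3185,.2015,.1682],[.4371,.1904,.0805],[.398,.139,.0752]): print(F.T@(np.array(X)-S))
E
```

```text
[0.4846 0.159  2.4882] 142.5635083740487 [-1.3 -1.2 -1.5 -0.9  2.2  0.7  1.   2.1]
S [0.4846 0.159  0.034 ] 
F
 [[-0.5615 -0.6079 -0.5615]
 [ 0.4298 -0.794   0.4298]
 [-0.7071  0.      0.7071]]
near (255, 205) [[-0.004, 0.0603, 0.0771], [0.0, 0.0601, 0.0739], [0.004, 0.0599, 0.0708]]
near (412, 0) [[-0.004, 0.0624, 0.1526], [0.0, 0.0622, 0.1506], [0.004, 0.062, 0.1486]]
mid (392, 325) [[-0.004, 0.0031, 0.0756], [0.0, 0.002, 0.0725], [0.004, 0.0009, 0.0694]]
mid (692, 42) [[-0.004, 0.0077, 0.1868], [0.0, 0.0067, 0.1853], [0.004, 0.0057, 0.1839]]
[0.0164 0.0055 0.2132]
[0.0166 0.0673 0.2064]
[0.0073 0.004  0.073 ]
[0.0109 0.0686 0.0692]
```

```bash
cat > ik.py <<'E'
from h import *
from scipy.optimize import least_squares
def fk(q,p):
    r=R.from_euler('z',q[0]); x=np.array([0,0,p[0]]); r=r*R.from_euler('y',q[1]); x=x+r.apply([0,0,p[1]]); r=r*R.from_euler('y',q[2]); x=x+r.apply([p[4],0,p[2]])
    r=r*R.from_euler('z',q[3])*R.from_euler('y',q[4])*R.from_euler('z',q[5]); x=x+r.apply([0,0,p[3]]); return x,r*R.from_euler('z',np.pi/2)
def fit(d6=None):
    L=[json.loads(l) for l in open('log.txt')]
    g=lambda p:np.concatenate([fk(l[0],p)[0]-l[1] for l in L])*1000
    if d6: s=least_squares(lambda v:g([v[0],v[1],v[2],d6,v[3]]),[.2,.45,.45,0]); v=s.x; p=[v[0],v[1],v[2],d6,v[3]]
    else: s=least_squares(g,[.2,.45,.45,.3,0]); p=s.x
    return np.array(p),np.abs(s.fun).max()
lo=np.array([-2.63,-.92,.06,-1.3,0,-3.02]);hi=np.array([2.63,2.1,2.66,4.44,2.69,3.02])
def ik(X,M,q0,p):
    T=R.from_matrix(M)
    def e(q):
        x,r=fk(q,p); return np.concatenate([(x-X)*10,(T.inv()*r).as_rotvec()])
    s=least_squares(e,np.clip(q0,lo+.01,hi-.01),bounds=(lo,hi)); return s.x,np.linalg.norm(s.fun)
K=np.load('crock.npz'); S,F=K['S'],K['F']
def tool(sg): return np.column_stack([sg*(-F[:,2]),sg*(-F[:,1]),F[:,0]])  # x=-z', y=-y', z=x'
def W(l): return S+F@np.array(l)
E
python3 - <<'E'
from ik import *
q=get_obs()['qpos']
for d6 in(.2,.27,.34):
  p,e=fit(d6); print(p,e)
  for sg in(1,-1):
    for qs in(q,[.2,.2,1.6,1,1.5,0],[.2,.2,1.6,3,1.5,0]):
      a,ea=ik(W([-.08,.06,.112]),tool(sg),np.array(qs),p); b,eb=ik(W([.022,.06,.112]),tool(sg),a,p); d,ed=ik(W([-.06,.06,.2]),tool(sg),b,p)
      print(sg,a.round(2),round(ea,4),b.round(2),round(eb,4),d.round(2),round(ed,4))
print(tool(1))
E
```

```text
[0.1513 0.5685 0.4945 0.2    0.0589] 1.5899140692894886Traceback (most recent call last):
  File "<stdin>", line 7, in <module>
  File "ik.py", line 14, in ik
    T=R.from_matrix(M)
  File "scipy/spatial/transform/_rotation.pyx", line 1143, in scipy.spatial.transform._rotation.Rotation.from_matrix
ValueError: Non-positive determinant (left-handed or null coordinate frame) in rotation matrix 0: [[ 0.5615  0.6079 -0.5615]
 [-0.4298  0.794   0.4298]
 [-0.7071 -0.     -0.7071]].
```

```bash
sed -i "s/sg\*(-F\[:,1\])/sg*F[:,1]/" ik.py
python3 - <<'E'
from ik import *
q=get_obs()['qpos']
for d6 in(.2,.34):
  p,e=fit(d6); print(p,e)
  for sg in(1,-1):
    for qs in(q,[.2,.2,1.6,1,1.5,0],[.2,.2,1.6,3,1.5,0]):
      a,ea=ik(W([-.08,.06,.112]),tool(sg),np.array(qs),p); b,eb=ik(W([.022,.06,.112]),tool(sg),a,p); d,ed=ik(W([-.06,.06,.2]),tool(sg),b,p)
      print(sg,a.round(2),round(ea,4),b.round(2),round(eb,4),d.round(2),round(ed,4))
print(tool(1))
E
```

```text
[0.1513 0.5685 0.4945 0.2    0.0589] 1.5899140692894886
1 [ 0.29  0.24  1.96  0.07  1.19 -3.02] 1.043 [ 0.45  0.26  2.14  0.    0.89 -3.02] 0.9669 [ 0.38  0.1   2.01  0.19  1.27 -3.02] 0.9386
1 [0.07 0.38 1.91 0.49 1.51 2.1 ] 0.0 [0.17 0.43 2.06 0.57 1.3  2.05] 0.0 [0.18 0.23 1.99 0.55 1.52 2.2 ] 0.0
1 [0.07 0.38 1.91 0.49 1.51 2.1 ] 0.0 [0.17 0.43 2.06 0.57 1.3  2.05] 0.0 [0.18 0.23 1.99 0.55 1.52 2.2 ] 0.0
-1 [ 0.07  0.38  1.91  0.49  1.51 -1.04] 0.0 [ 0.17  0.43  2.06  0.57  1.3  -1.09] 0.0 [ 0.18  0.23  1.99  0.55  1.52 -0.94] 0.0
-1 [ 0.07  0.38  1.91  0.49  1.51 -1.04] 0.0 [ 0.17  0.43  2.06  0.57  1.3  -1.09] 0.0 [ 0.18  0.23  1.99  0.55  1.52 -0.94] 0.0
-1 [ 0.07  0.38  1.91  0.49  1.51 -1.04] 0.0 [ 0.17  0.43  2.06  0.57  1.3  -1.09] 0.0 [ 0.18  0.23  1.99  0.55  1.52 -0.94] 0.0
[0.2913 0.5681 0.4943 0.34   0.0585] 1.4923691385270998
1 [ 0.35  0.25  1.95 -0.05  1.12 -3.02] 1.0437 [ 0.5   0.27  2.13 -0.07  0.84 -3.02] 0.9624 [ 0.43  0.12  1.98  0.05  1.21 -3.02] 0.9602
1 [-0.03  0.53  1.76  0.42  1.54  2.02] 0.0 [0.04 0.58 1.91 0.48 1.34 1.98] 0.0 [0.05 0.39 1.87 0.47 1.54 2.09] 0.0
1 [-0.03  0.53  1.76  0.42  1.54  2.02] 0.0 [0.04 0.58 1.91 0.48 1.34 1.98] 0.0 [0.05 0.39 1.87 0.47 1.54 2.09] 0.0
-1 [-0.03  0.53  1.76  0.42  1.54 -1.12] 0.0 [ 0.04  0.58  1.91  0.48  1.34 -1.16] 0.0 [ 0.05  0.39  1.87  0.47  1.54 -1.05] 0.0
-1 [-0.03  0.53  1.76  0.42  1.54 -1.12] 0.0 [ 0.04  0.58  1.91  0.48  1.34 -1.16] 0.0 [ 0.05  0.39  1.87  0.47  1.54 -1.05] 0.0
-1 [-0.03  0.53  1.76  0.42  1.54 -1.12] 0.0 [ 0.04  0.58  1.91  0.48  1.34 -1.16] 0.0 [ 0.05  0.39  1.87  0.47  1.54 -1.05] 0.0
[[ 0.5615 -0.6079 -0.5615]
 [-0.4298 -0.794   0.4298]
 [-0.7071  0.     -0.7071]]
```

```bash
cat > plan.py <<'E'
import sys
from ik import *
def plan(X,M1):
    o,M=state()
    rv=R.from_matrix(M.T@M1).as_rotvec(); print('rot units',(np.degrees(rv)/6).round(2),'deg',np.degrees(np.linalg.norm(rv)).round(1))
    print('travel units after rot',(M1.T@(X-o['eef_pos'])/.05).round(2),' before rot',(M.T@(X-o['eef_pos'])/.05).round(2))
    print('slot-frame TCP now',F.T@(o['eef_pos']-S))
E
python3 - <<'E'
from plan import *
plan(W([-.10,.0615,.112]),tool(-1))
E
```

```text
t 29.35 p [0.4996 0.1058 0.284 ] q [ 0.2057  0.1231  1.8126 -0.      1.2058 -1.3688] f [-0.1433  0.9451 -0.6208] gap 0.04542587412705285
tool x,y,z: [[-1.0, -0.004, -0.0], [-0.004, 1.0, 0.0], [0.0, 0.0, -1.0]]
rot units [-2.46  7.22  5.94] deg 58.0
travel units after rot [-0.67 -0.57  2.16]  before rot [1.18 0.2  2.  ]
slot-frame TCP now [-0.2081  0.0332  0.1455]
```

{"method": "send_rows", "body": {"moves": [{"jaw": 130, "travel": [0, 0, 0], "delta_rot": [-0.31, 0.9, 0.74]}, {"jaw": 130, "travel": [0, 0, 0], "delta_rot": [-0.31, 0.9, 0.74]}, {"jaw": 130, "travel": [0, 0, 0], "delta_rot": [-0.31, 0.9, 0.74]}, {"jaw": 130, "travel": [0, 0, 0], "delta_rot": [-0.31, 0.9, 0.74]}, {"jaw": 130, "travel": [0, 0, 0], "delta_rot": [-0.31, 0.9, 0.74]}, {"jaw": 130, "travel": [0, 0, 0], "delta_rot": [-0.31, 0.9, 0.74]}, {"jaw": 130, "travel": [0, 0, 0], "delta_rot": [-0.31, 0.9, 0.74]}, {"jaw": 130, "travel": [0, 0, 0], "delta_rot": [-0.29, 0.92, 0.76]}]}}

```text
t: 30.35
eef_pos: [0.4999, 0.1057, 0.284]
ee_rot: [-0.764, -2.249, -0.317]
ft_force: [0.9, -0.2, 0.7]
finger_gap: 0.0421
gripper_force: 0.0
```

```bash
python3 - <<'E'
from plan import *
plan(W([-.10,.0615,.112]),tool(-1)); print(fit())
c=cam('wrist'); cv2.imwrite('pics/h_w.png',cv2.resize(c['color'],(640,480)))
E
```

```text
t 30.35 p [0.4999 0.1057 0.284 ] q [-0.0629  0.5026  1.5149  0.4178  1.7996 -1.0277] f [ 0.9104 -0.1535  0.6803] gap 0.04212812824304597
tool x,y,z: [[-0.559, 0.43, 0.709], [0.609, 0.793, -0.001], [-0.563, 0.431, -0.705]]
rot units [ 0.   -0.03 -0.01] deg 0.2
travel units after rot [-0.66 -0.57  2.17]  before rot [-0.67 -0.57  2.16]
slot-frame TCP now [-0.2083  0.0331  0.1452]
(array([0.2947, 0.5699, 0.4943, 0.3443, 0.0595]), np.float64(1.5173619478155709))
```

View pics/h_w.png

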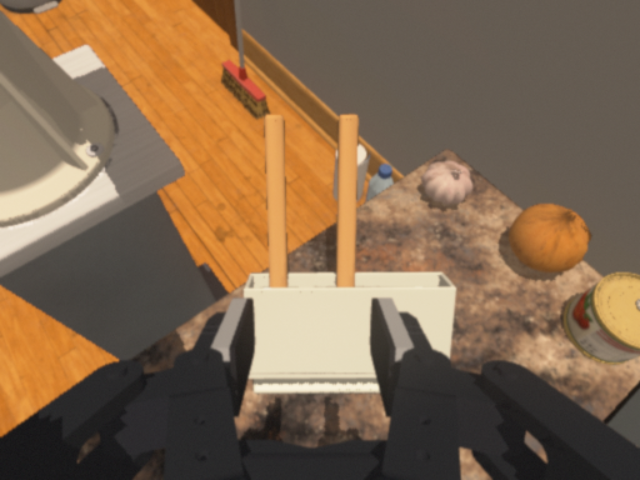

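The tool is aligned with the slots. The handles run straight up at columns ≈277 and ≈347, and the crock mouth spans 245–455 at row ≈285.

```bash
python3 - <<'E'
from plan import *
c=cam('wrist')
def onx(p,k):
    o,d=ray(c,np.array(p)/1.25); ol=F.T@(o-S); dl=F.T@d; return (ol+dl*(k-ol[0])/dl[0]).round(4)
for p in((278,260),(275,130),(346.5,260),(348,130)): print(p,onx(p,.004))
for p in((246,289),(454,287)): print('corner',p,onx(p,-.02))
for p in((277,116),(348,116)): print('butt',onx(p,0.004),onx(p,.012))
E
```

```text
(278, 260) [0.004  0.0629 0.0972]
(275, 130) [0.004  0.0622 0.2066]
(346.5, 260) [0.004  0.0033 0.0967]
(348, 130) [0.004  0.0037 0.2062]
corner (246, 289) [-0.02    0.0881  0.0799]
corner (454, 287) [-0.02   -0.0838  0.0804]
butt [0.004  0.0603 0.2173] [0.012  0.0609 0.2174]
butt [0.004  0.0039 0.2169] [0.012  0.0032 0.217 ]
```

{"method": "send_rows", "body": {"moves": [{"jaw": 130, "travel": [-0.67, -0.58, 0], "delta_rot": [0, 0, 0]}, {"jaw": 130, "travel": [0, 0, 1], "delta_rot": [0, 0, 0]}, {"jaw": 130, "travel": [0, 0, 1], "delta_rot": [0, 0, 0]}, {"jaw": 130, "travel": [0, 0, 1], "delta_rot": [0, 0, 0]}, {"jaw": 130, "travel": [0, 0, 0.8], "delta_rot": [0, 0, 0]}, {"jaw": 130, "travel": [0, 0, 0.4], "delta_rot": [0, 0, 0]}, {"jaw": 130, "travel": [0, 0, 0.4], "delta_rot": [0, 0, 0]}, {"jaw": 130, "travel": [0, 0, 0], "delta_rot": [0, 0, 0]}], "newtons": 60}}

```text
t: 31.45
eef_pos: [0.3705, 0.1674, 0.0977]
ee_rot: [-0.758, -2.255, -0.314]
ft_force: [-0.2, 0.1, -0.1]
finger_gap: 0.0417
gripper_force: 0.0
```

```bash
python3 - <<'E'
from plan import *
plan(W([.022,.062,.112]),tool(-1))
E
```

```text
t 31.45 p [0.3705 0.1674 0.0977] q [ 0.0344  0.5804  1.9117  0.4769  1.3369 -1.1676] f [-0.2436  0.0711 -0.0511] gap 0.04172846585164346
tool x,y,z: [[-0.564, 0.427, 0.707], [0.604, 0.797, 0.0], [-0.563, 0.427, -0.707]]
rot units [-0.03  0.    0.03] deg 0.3
travel units after rot [-0.01  0.01 -0.01]  before rot [-0.01  0.01 -0.01]
slot-frame TCP now [0.0226 0.0627 0.1127]
```

Close and pull out along the slot (tool +x is z'), watching for a grip.

{"method": "send_rows", "body": {"moves": [{"jaw": 255, "travel": [0, 0, 0], "delta_rot": [0, 0, 0]}, {"jaw": 255, "travel": [0, 0, 0], "delta_rot": [0, 0, 0]}, {"jaw": 255, "travel": [0, 0, 0], "delta_rot": [0, 0, 0]}, {"jaw": 255, "travel": [0, 0, 0], "delta_rot": [0, 0, 0]}]}}

```text
t: 31.95
eef_pos: [0.3724, 0.1671, 0.0982]
ee_rot: [-0.762, -2.254, -0.317]
ft_force: [4.2, -0.6, 6.8]
finger_gap: 0.0147
gripper_force: 61.7
```

{"method": "send_rows", "body": {"moves": [{"jaw": 255, "travel": [0.3, 0, 0], "delta_rot": [0, 0, 0]}, {"jaw": 255, "travel": [0.4, 0, 0], "delta_rot": [0, 0, 0]}, {"jaw": 255, "travel": [0.4, 0, 0], "delta_rot": [0, 0, 0]}, {"jaw": 255, "travel": [0.4, 0, 0], "delta_rot": [0, 0, 0]}, {"jaw": 255, "travel": [0.4, 0, 0], "delta_rot": [0, 0, 0]}]}}

```text
t: 32.58
eef_pos: [0.3167, 0.2085, 0.166]
ee_rot: [-0.761, -2.252, -0.316]
ft_force: [0.5, 0.6, -1.4]
finger_gap: 0.0146
gripper_force: 60.8
```

{"method": "send_rows", "body": {"moves": [{"jaw": 255, "travel": [0.2, 0, -0.8], "delta_rot": [0, 0, 0]}, {"jaw": 255, "travel": [0, 0, -0.9], "delta_rot": [0, 0, 0]}, {"jaw": 255, "travel": [0, 0, 0], "delta_rot": [0, 0, 1]}, {"jaw": 255, "travel": [0, 0, 0], "delta_rot": [0, 0, 1]}, {"jaw": 255, "travel": [0, 0, 0], "delta_rot": [0, 0, 1]}, {"jaw": 255, "travel": [0, 0, 0], "delta_rot": [0, 0, 1]}, {"jaw": 255, "travel": [0, 0, 0], "delta_rot": [0, 0, 1]}, {"jaw": 255, "travel": [0, 0, 0], "delta_rot": [0, 0, 1]}], "newtons": 90}}

```text
t: 33.58
eef_pos: [0.359, 0.1761, 0.2326]
ee_rot: [-1.409, -1.886, -0.009]
ft_force: [0.6, 0.2, -0.8]
finger_gap: 0.0142
gripper_force: 90.8
```

{"method": "send_rows", "body": {"moves": [{"jaw": 255, "travel": [0, 0, 0], "delta_rot": [0, 0, 1]}, {"jaw": 255, "travel": [0, 0, 0], "delta_rot": [0, 0, 1]}, {"jaw": 255, "travel": [0, 0, 0], "delta_rot": [0, 0, 1]}, {"jaw": 255, "travel": [0, 0, 0], "delta_rot": [0, 0, 1]}, {"jaw": 255, "travel": [0, 0, 0], "delta_rot": [0, 0, 1]}, {"jaw": 255, "travel": [0, 0, 0], "delta_rot": [0, 0, 1]}, {"jaw": 255, "travel": [0, 0, 0], "delta_rot": [0, 0, 1]}, {"jaw": 255, "travel": [0, 0, 0], "delta_rot": [0, 0, 1]}]}}

```text
t: 34.58
eef_pos: [0.359, 0.1761, 0.2326]
ee_rot: [-2.086, -1.167, 0.395]
ft_force: [-0.4, 0.1, -1.3]
finger_gap: 0.0143
gripper_force: 90.8
```

{"method": "send_rows", "body": {"moves": [{"jaw": 255, "travel": [0, 0, 0], "delta_rot": [0, 0, 1]}, {"jaw": 255, "travel": [0, 0, 0], "delta_rot": [0, 0, 1]}, {"jaw": 255, "travel": [0, 0, 0], "delta_rot": [0, 0, 1]}, {"jaw": 255, "travel": [0, 0, 0], "delta_rot": [0, 0, 1]}, {"jaw": 255, "travel": [0, 0, 0], "delta_rot": [0, 0, 1]}, {"jaw": 255, "travel": [0, 0, 0], "delta_rot": [0, 0, 1]}, {"jaw": 255, "travel": [0, 0, 0], "delta_rot": [0, 0, 1]}, {"jaw": 255, "travel": [0, 0, 0], "delta_rot": [0, 0, 1]}]}}

```text
t: 35.58
eef_pos: [0.359, 0.1762, 0.2326]
ee_rot: [-2.492, -0.228, 0.766]
ft_force: [0.6, 0.2, -0.5]
finger_gap: 0.014
gripper_force: 90.8
```

{"method": "send_rows", "body": {"moves": [{"jaw": 255, "travel": [0, 0, 0], "delta_rot": [0, 0, 1]}, {"jaw": 255, "travel": [0, 0, 0], "delta_rot": [0, 0, 1]}, {"jaw": 255, "travel": [0, 0, 0], "delta_rot": [0, 0, 1]}, {"jaw": 255, "travel": [0, 0, 0], "delta_rot": [0, 0, 1]}, {"jaw": 255, "travel": [0, 0, 0], "delta_rot": [0, 0, 1]}, {"jaw": 255, "travel": [0, 0, 0], "delta_rot": [0, 0, 1]}, {"jaw": 255, "travel": [0, 0, 0], "delta_rot": [0, 0, 1]}, {"jaw": 255, "travel": [0, 0, 0], "delta_rot": [0, 0, 1]}]}}

```text
t: 36.58
eef_pos: [0.359, 0.1761, 0.2326]
ee_rot: [-2.552, 0.867, 1.061]
ft_force: [-0.6, -1.0, -0.7]
finger_gap: 0.0138
gripper_force: 90.8
```

```bash
python3 - <<'E'
from plan import *
plan(W([-.05,.062,.22]),tool(1))
c=cam('wrist'); cv2.imwrite('pics/i_w.png',cv2.resize(c['color'],(640,480)))
E
```

```text
t 36.58 p [0.359  0.1761 0.2326] q [0.0498 0.36   1.8761 0.4744 1.561  2.107 ] f [-0.6081 -0.9801 -0.6608] gap 0.013793551347477456
tool x,y,z: [[0.559, -0.431, -0.708], [-0.608, -0.794, 0.003], [-0.564, 0.429, -0.706]]
rot units [ 0.02  0.02 -0.02] deg 0.2
travel units after rot [-0.03 -0.02  0.25]  before rot [-0.03 -0.02  0.25]
slot-frame TCP now [-0.0626  0.0628  0.2183]
```

View pics/i_w.png

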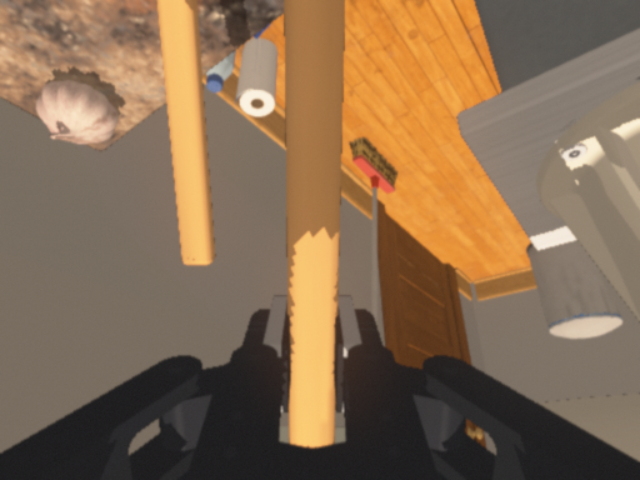

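The brush is flipped. Its handle runs straight up the image along tool x (column ≈315), pointing to the slot; the other handle at column 180 is well clear. Lining up and entering the slot.

{"method": "send_rows", "body": {"moves": [{"jaw": 255, "travel": [0, -0.05, 0.8], "delta_rot": [0, 0, 0]}, {"jaw": 255, "travel": [0, 0, 0.71], "delta_rot": [0, 0, 0]}, {"jaw": 255, "travel": [0, 0, 0], "delta_rot": [0, 0, 0]}, {"jaw": 255, "travel": [0.3, 0, 0], "delta_rot": [0, 0, 0]}, {"jaw": 255, "travel": [0.3, 0, 0], "delta_rot": [0, 0, 0]}, {"jaw": 255, "travel": [0.2, 0, 0], "delta_rot": [0, 0, 0]}, {"jaw": 255, "travel": [0.2, 0, 0], "delta_rot": [0, 0, 0]}]}}

```text
t: 37.5
eef_pos: [0.3483, 0.188, 0.1429]
ee_rot: [-2.553, 0.864, 1.058]
ft_force: [-0.4, -1.1, -0.9]
finger_gap: 0.0139
gripper_force: 90.8
```

```bash
python3 - <<'E'
from plan import *
plan(W([.013,.060,.112]),tool(1))
c=cam('wrist'); cv2.imwrite('pics/j_w.png',cv2.resize(c['color'],(640,480)))
E
```

```text
t 37.50 p [0.3483 0.188  0.1429] q [0.0724 0.4822 1.9468 0.4984 1.381  2.0279] f [-0.3849 -1.1059 -0.903 ] gap 0.013930516893084232
tool x,y,z: [[0.562, -0.429, -0.707], [-0.607, -0.794, -0.0], [-0.562, 0.43, -0.707]]
rot units [0.   0.01 0.01] deg 0.0
travel units after rot [1.08 0.   0.02]  before rot [1.08 0.   0.02]
slot-frame TCP now [0.012  0.0599 0.166 ]
```

View pics/j_w.png

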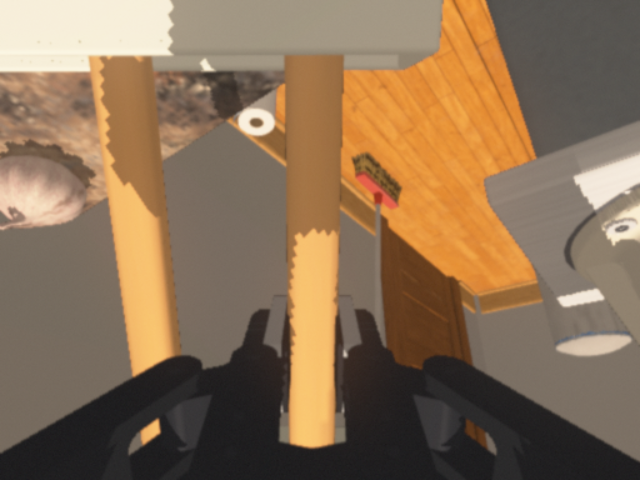

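The handle enters the slot behind the upper rim with no contact force. Pushing in.

{"method": "send_rows", "body": {"moves": [{"jaw": 255, "travel": [0.2, 0, 0], "delta_rot": [0, 0, 0]}, {"jaw": 255, "travel": [0.2, 0, 0], "delta_rot": [0, 0, 0]}, {"jaw": 255, "travel": [0.2, 0, 0], "delta_rot": [0, 0, 0]}, {"jaw": 255, "travel": [0.2, 0, 0], "delta_rot": [0, 0, 0]}, {"jaw": 255, "travel": [0.1, 0, 0], "delta_rot": [0, 0, 0]}, {"jaw": 255, "travel": [0, 0, 0], "delta_rot": [0, 0, 0]}]}}

```text
t: 38.3
eef_pos: [0.3728, 0.1692, 0.1113]
ee_rot: [-2.553, 0.864, 1.059]
ft_force: [-0.1, -0.4, -0.6]
finger_gap: 0.014
gripper_force: 90.8
```

{"method": "send_rows", "body": {"moves": [{"jaw": 255, "travel": [0.1, 0, 0], "delta_rot": [0, 0, 0]}, {"jaw": 255, "travel": [0.04, 0, 0], "delta_rot": [0, 0, 0]}, {"jaw": 255, "travel": [0, 0, 0], "delta_rot": [0, 0, 0]}]}}

```text
t: 38.67
eef_pos: [0.3767, 0.1663, 0.1066]
ee_rot: [-2.553, 0.863, 1.058]
ft_force: [-0.4, 0.4, -0.8]
finger_gap: 0.0143
gripper_force: 90.8
```

```bash
python3 - <<'E'
from plan import *
plan(W([.013,.060,.108]),tool(1))
E
```

```text
t 38.67 p [0.3767 0.1663 0.1066] q [0.0309 0.5716 1.8971 0.4745 1.3585 1.9848] f [-0.4271  0.3506 -0.8119] gap 0.014271447013413293
tool x,y,z: [[0.562, -0.429, -0.707], [-0.607, -0.795, -0.0], [-0.562, 0.429, -0.707]]
rot units [0.01 0.   0.01] deg 0.1
travel units after rot [0.14 0.   0.01]  before rot [0.14 0.   0.01]
slot-frame TCP now [0.0124 0.0599 0.115 ]
```

{"method": "send_rows", "body": {"moves": [{"jaw": 255, "travel": [0.08, 0, 0], "delta_rot": [0, 0, 0]}, {"jaw": 255, "travel": [0.06, 0, 0], "delta_rot": [0, 0, 0]}, {"jaw": 255, "travel": [0, 0, 0], "delta_rot": [0, 0, 0]}]}}

```text
t: 39.05
eef_pos: [0.3807, 0.1632, 0.1015]
ee_rot: [-2.553, 0.863, 1.058]
ft_force: [0.8, 0.1, -1.1]
finger_gap: 0.0141
gripper_force: 90.8
```

{"method": "send_rows", "body": {"moves": [{"jaw": 255, "travel": [0.05, 0, 0], "delta_rot": [0, 0, 0]}, {"jaw": 255, "travel": [0, 0, 0], "delta_rot": [0, 0, 0]}]}}

```text
t: 39.3
eef_pos: [0.3807, 0.1629, 0.1009]
ee_rot: [-2.55, 0.862, 1.064]
ft_force: [-5.3, 4.1, 7.6]
finger_gap: 0.0138
gripper_force: 91.1
```

Seated on the slot floor. Easing it towards the lower wall, releasing and backing off.

{"method": "send_rows", "body": {"moves": [{"jaw": 255, "travel": [-0.02, 0, 0.08], "delta_rot": [0, 0, 0]}, {"jaw": 255, "travel": [0, 0, 0.06], "delta_rot": [0, 0, 0]}, {"jaw": 130, "travel": [0, 0, 0], "delta_rot": [0, 0, 0]}, {"jaw": 130, "travel": [0, 0, 0], "delta_rot": [0, 0, 0]}, {"jaw": 130, "travel": [0, 0, 0], "delta_rot": [0, 0, 0]}, {"jaw": 130, "travel": [0, 0, -0.4], "delta_rot": [0, 0, 0]}, {"jaw": 130, "travel": [0, 0, -1], "delta_rot": [0, 0, 0]}, {"jaw": 130, "travel": [0, 0, -1], "delta_rot": [0, 0, 0]}], "newtons": 60}}

```text
t: 40.3
eef_pos: [0.4455, 0.1135, 0.1814]
ee_rot: [-2.553, 0.863, 1.059]
ft_force: [-0.9, 0.8, -1.3]
finger_gap: 0.042
gripper_force: 0.0
```

{"method": "send_rows", "body": {"moves": [{"jaw": 130, "travel": [0, 0, -1], "delta_rot": [0, 0, 0]}, {"jaw": 130, "travel": [0, -0.6, -1], "delta_rot": [0, 0, -1]}, {"jaw": 130, "travel": [0, 0, 0], "delta_rot": [0, 0, -1]}, {"jaw": 130, "travel": [0, 0, 0], "delta_rot": [0, 0, -1]}, {"jaw": 130, "travel": [0, 0, 0], "delta_rot": [0, 0, -1]}, {"jaw": 130, "travel": [0, 0, 0], "delta_rot": [0, 0, -1]}, {"jaw": 130, "travel": [0, 0, 0], "delta_rot": [0, 0, -1]}, {"jaw": 130, "travel": [0, 0, 0], "delta_rot": [0, 0, -1]}]}}

```text
t: 41.3
eef_pos: [0.5193, 0.0949, 0.251]
ee_rot: [-2.519, -0.106, 0.803]
ft_force: [0.5, -0.5, -0.8]
finger_gap: 0.0417
gripper_force: 0.0
```

{"method": "send_rows", "body": {"moves": [{"jaw": 130, "travel": [0, 0, 0], "delta_rot": [0, 0, -1]}, {"jaw": 130, "travel": [0, 0, 0], "delta_rot": [0, 0, -1]}, {"jaw": 130, "travel": [0, 0, 0], "delta_rot": [0, 0, -1]}, {"jaw": 130, "travel": [0, 0, 0], "delta_rot": [0, 0, -1]}, {"jaw": 130, "travel": [0, 0, 0], "delta_rot": [0, 0, -1]}, {"jaw": 130, "travel": [0, 0, 0], "delta_rot": [0, 0, -1]}, {"jaw": 130, "travel": [0, 0, 0], "delta_rot": [0, 0, -1]}, {"jaw": 130, "travel": [0, 0, 0], "delta_rot": [0, 0, -1]}]}}

```text
t: 42.3
eef_pos: [0.5194, 0.0949, 0.251]
ee_rot: [-2.15, -1.068, 0.44]
ft_force: [-0.2, 0.5, -0.9]
finger_gap: 0.0412
gripper_force: 0.0
```

{"method": "send_rows", "body": {"moves": [{"jaw": 130, "travel": [0, 0, 0], "delta_rot": [0, 0, -1]}, {"jaw": 130, "travel": [0, 0, 0], "delta_rot": [0, 0, -1]}, {"jaw": 130, "travel": [0, 0, 0], "delta_rot": [0, 0, -1]}, {"jaw": 130, "travel": [0, 0, 0], "delta_rot": [0, 0, -1]}, {"jaw": 130, "travel": [0, 0, 0], "delta_rot": [0, 0, -1]}, {"jaw": 130, "travel": [0, 0, 0], "delta_rot": [0, 0, -1]}, {"jaw": 130, "travel": [0, 0, 0], "delta_rot": [0, 0, -1]}, {"jaw": 130, "travel": [0, 0, 0], "delta_rot": [0, 0, -1]}]}}

```text
t: 43.3
eef_pos: [0.5194, 0.0949, 0.251]
ee_rot: [-1.501, -1.816, 0.038]
ft_force: [0.5, -0.3, 0.1]
finger_gap: 0.0422
gripper_force: 0.0
```

{"method": "send_rows", "body": {"moves": [{"jaw": 130, "travel": [0, 0, 0], "delta_rot": [0, 0, -1]}, {"jaw": 130, "travel": [0, 0, 0], "delta_rot": [0, 0, -1]}, {"jaw": 130, "travel": [0, 0, 0], "delta_rot": [0, 0, -1]}, {"jaw": 130, "travel": [0, 0, 0], "delta_rot": [0, 0, -1]}, {"jaw": 130, "travel": [0, 0, 0], "delta_rot": [0, 0, -1]}, {"jaw": 130, "travel": [0, 0, 0], "delta_rot": [0, 0, -1]}, {"jaw": 130, "travel": [0, 0, 0], "delta_rot": [0, 0, -1]}, {"jaw": 130, "travel": [0, 0, 0], "delta_rot": [0, 0, 0]}]}}

```text
t: 44.3
eef_pos: [0.5194, 0.0949, 0.251]
ee_rot: [-0.763, -2.253, -0.316]
ft_force: [0.4, 0.2, 0.0]
finger_gap: 0.0421
gripper_force: 0.0
```

```bash
python3 - <<'E'
from plan import *
plan(W([.022,.0035,.112]),tool(-1))
c=cam('wrist'); cv2.imwrite('pics/k_w.png',cv2.resize(c['color'],(640,480)))
E
```

```text
t 44.30 p [0.5194 0.0949 0.251 ] q [-0.0753  0.5631  1.4902  0.4046  1.7694 -1.0548] f [0.3748 0.2352 0.0222] gap 0.0420845771635806
tool x,y,z: [[-0.561, 0.429, 0.707], [0.607, 0.794, -0.0], [-0.562, 0.429, -0.707]]
rot units [-0.01 -0.01  0.  ] deg 0.1
travel units after rot [0.11 0.53 4.45]  before rot [0.11 0.53 4.45]
slot-frame TCP now [-0.2005  0.0298  0.1064]
```

View pics/k_w.png

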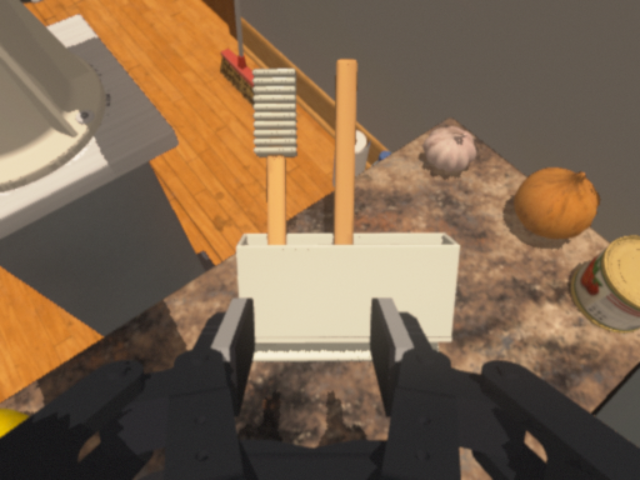

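Brush 1 stands bristles up in its slot (head at (275,112)). The second handle (345,150) is next.

{"method": "send_rows", "body": {"moves": [{"jaw": 130, "travel": [0.11, 0.53, 0], "delta_rot": [0, 0, 0]}, {"jaw": 130, "travel": [0, 0, 1], "delta_rot": [0, 0, 0]}, {"jaw": 130, "travel": [0, 0, 1], "delta_rot": [0, 0, 0]}, {"jaw": 130, "travel": [0, 0, 1], "delta_rot": [0, 0, 0]}, {"jaw": 130, "travel": [0, 0, 0.7], "delta_rot": [0, 0, 0]}, {"jaw": 130, "travel": [0, 0, 0.4], "delta_rot": [0, 0, 0]}, {"jaw": 130, "travel": [0, 0, 0.35], "delta_rot": [0, 0, 0]}, {"jaw": 130, "travel": [0, 0, 0], "delta_rot": [0, 0, 0]}], "newtons": 60}}

```text
t: 45.35
eef_pos: [0.4067, 0.2147, 0.0974]
ee_rot: [-0.762, -2.252, -0.315]
ft_force: [-0.1, 0.5, -1.0]
finger_gap: 0.0418
gripper_force: 0.0
```

{"method": "send_rows", "body": {"moves": [{"jaw": 255, "travel": [0, 0, 0], "delta_rot": [0, 0, 0]}, {"jaw": 255, "travel": [0, 0, 0], "delta_rot": [0, 0, 0]}, {"jaw": 255, "travel": [0, 0, 0], "delta_rot": [0, 0, 0]}, {"jaw": 255, "travel": [0, 0, 0], "delta_rot": [0, 0, 0]}]}}

```text
t: 45.85
eef_pos: [0.4082, 0.214, 0.0981]
ee_rot: [-0.762, -2.254, -0.317]
ft_force: [4.1, 0.5, 4.3]
finger_gap: 0.0147
gripper_force: 61.4
```

```bash
python3 - <<'E'
from plan import *
plan(W([.022,.0035,.112]),tool(-1))
E
```

```text
t 45.85 p [0.4082 0.214  0.0981] q [ 0.108   0.6203  1.821   0.5228  1.3576 -1.1   ] f [4.098  0.4628 4.261 ] gap 0.014717821942138628
tool x,y,z: [[-0.563, 0.429, 0.707], [0.608, 0.794, 0.001], [-0.561, 0.43, -0.707]]
rot units [0.01 0.01 0.01] deg 0.1
travel units after rot [ 0.   -0.01  0.02]  before rot [ 0.   -0.01  0.02]
slot-frame TCP now [0.0212 0.0029 0.1119]
```

{"method": "send_rows", "body": {"moves": [{"jaw": 255, "travel": [0.3, 0, 0], "delta_rot": [0, 0, 0]}, {"jaw": 255, "travel": [0.4, 0, 0], "delta_rot": [0, 0, 0]}, {"jaw": 255, "travel": [0.4, 0, 0], "delta_rot": [0, 0, 0]}, {"jaw": 255, "travel": [0.4, 0, 0], "delta_rot": [0, 0, 0]}, {"jaw": 255, "travel": [0.4, 0, 0], "delta_rot": [0, 0, 0]}, {"jaw": 255, "travel": [0.2, 0, -0.8], "delta_rot": [0, 0, 0]}, {"jaw": 255, "travel": [0, 0, -0.9], "delta_rot": [0, 0, 0]}], "newtons": 80}}

```text
t: 46.72
eef_pos: [0.3946, 0.223, 0.2339]
ee_rot: [-0.759, -2.252, -0.314]
ft_force: [0.6, 0.1, -0.2]
finger_gap: 0.0139
gripper_force: 81.3
```

{"method": "send_rows", "body": {"moves": [{"jaw": 255, "travel": [0, 0, 0], "delta_rot": [0, 0, 1]}, {"jaw": 255, "travel": [0, 0, 0], "delta_rot": [0, 0, 1]}, {"jaw": 255, "travel": [0, 0, 0], "delta_rot": [0, 0, 1]}, {"jaw": 255, "travel": [0, 0, 0], "delta_rot": [0, 0, 1]}, {"jaw": 255, "travel": [0, 0, 0], "delta_rot": [0, 0, 1]}, {"jaw": 255, "travel": [0, 0, 0], "delta_rot": [0, 0, 1]}, {"jaw": 255, "travel": [0, 0, 0], "delta_rot": [0, 0, 1]}, {"jaw": 255, "travel": [0, 0, 0], "delta_rot": [0, 0, 1]}]}}

```text
t: 47.72
eef_pos: [0.3949, 0.223, 0.2326]
ee_rot: [-1.6, -1.73, 0.093]
ft_force: [-0.4, 0.3, -1.1]
finger_gap: 0.014
gripper_force: 81.4
```

{"method": "send_rows", "body": {"moves": [{"jaw": 255, "travel": [0, 0, 0], "delta_rot": [0, 0, 1]}, {"jaw": 255, "travel": [0, 0, 0], "delta_rot": [0, 0, 1]}, {"jaw": 255, "travel": [0, 0, 0], "delta_rot": [0, 0, 1]}, {"jaw": 255, "travel": [0, 0, 0], "delta_rot": [0, 0, 1]}, {"jaw": 255, "travel": [0, 0, 0], "delta_rot": [0, 0, 1]}, {"jaw": 255, "travel": [0, 0, 0], "delta_rot": [0, 0, 1]}, {"jaw": 255, "travel": [0, 0, 0], "delta_rot": [0, 0, 1]}, {"jaw": 255, "travel": [0, 0, 0], "delta_rot": [0, 0, 1]}]}}

```text
t: 48.72
eef_pos: [0.3949, 0.223, 0.2326]
ee_rot: [-2.216, -0.951, 0.492]
ft_force: [0.5, 0.2, 0.0]
finger_gap: 0.0142
gripper_force: 81.4
```

{"method": "send_rows", "body": {"moves": [{"jaw": 255, "travel": [0, 0, 0], "delta_rot": [0, 0, 1]}, {"jaw": 255, "travel": [0, 0, 0], "delta_rot": [0, 0, 1]}, {"jaw": 255, "travel": [0, 0, 0], "delta_rot": [0, 0, 1]}, {"jaw": 255, "travel": [0, 0, 0], "delta_rot": [0, 0, 1]}, {"jaw": 255, "travel": [0, 0, 0], "delta_rot": [0, 0, 1]}, {"jaw": 255, "travel": [0, 0, 0], "delta_rot": [0, 0, 1]}, {"jaw": 255, "travel": [0, 0, 0], "delta_rot": [0, 0, 1]}, {"jaw": 255, "travel": [0, 0, 0], "delta_rot": [0, 0, 1]}]}}

```text
t: 49.72
eef_pos: [0.3949, 0.223, 0.2326]
ee_rot: [-2.543, 0.034, 0.848]
ft_force: [0.0, 0.5, -0.3]
finger_gap: 0.0143
gripper_force: 81.4
```

{"method": "send_rows", "body": {"moves": [{"jaw": 255, "travel": [0, 0, 0], "delta_rot": [0, 0, 1]}, {"jaw": 255, "travel": [0, 0, 0], "delta_rot": [0, 0, 1]}, {"jaw": 255, "travel": [0, 0, 0], "delta_rot": [0, 0, 1]}, {"jaw": 255, "travel": [0, 0, 0], "delta_rot": [0, 0, 1]}, {"jaw": 255, "travel": [0, 0, 0], "delta_rot": [0, 0, 1]}, {"jaw": 255, "travel": [0, 0, 0], "delta_rot": [0, 0, 1]}, {"jaw": 255, "travel": [0, 0, 0], "delta_rot": [0, 0, 0]}]}}

```text
t: 50.6
eef_pos: [0.3952, 0.2229, 0.2325]
ee_rot: [-2.553, 0.862, 1.059]
ft_force: [0.5, 0.5, -1.0]
finger_gap: 0.0143
gripper_force: 81.4
```

```bash
python3 - <<'E'
from plan import *
plan(W([.012,.002,.218]),tool(1))
c=cam('wrist'); cv2.imwrite('pics/l_w.png',cv2.resize(c['color'],(640,480)))
a=cv2.imread('pics/i_w.png').astype(int); b=cv2.imread('pics/l_w.png').astype(int)
for r in(20,120,250,330,400):
  for im in(a,b):
    w=np.where((im[r,200:440,2]-im[r,200:440,0]>45))[0]+200; print(r,w.min() if len(w) else None,w.max() if len(w) else None,len(w),end=' | ')
  print()
E
```

```text
t 50.60 p [0.3952 0.2229 0.2325] q [0.1257 0.4148 1.7886 0.5194 1.5605 2.1715] f [ 0.5221  0.5398 -1.0088] gap 0.014306919767251658
tool x,y,z: [[0.562, -0.428, -0.708], [-0.606, -0.795, -0.0], [-0.563, 0.429, -0.706]]
rot units [0.01 0.01 0.02] deg 0.2
travel units after rot [ 0.   -0.03  1.49]  before rot [ 0.   -0.04  1.49]
slot-frame TCP now [-0.0627  0.0037  0.2181]
20 203 439 179 | 20 200 439 211 | 
120 200 439 199 | 120 200 433 152 | 
250 200 439 132 | 250 286 439 101 | 
330 289 439 102 | 330 289 439 89 | 
400 288 335 48 | 400 288 335 48 |
```

Same state as with the first brush, still gripped. Entering the middle slot.

{"method": "send_rows", "body": {"moves": [{"jaw": 255, "travel": [0, -0.03, 0.8], "delta_rot": [0, 0, 0]}, {"jaw": 255, "travel": [0, 0, 0.69], "delta_rot": [0, 0, 0]}, {"jaw": 255, "travel": [0, 0, 0], "delta_rot": [0, 0, 0]}, {"jaw": 255, "travel": [0.3, 0, 0], "delta_rot": [0, 0, 0]}, {"jaw": 255, "travel": [0.3, 0, 0], "delta_rot": [0, 0, 0]}, {"jaw": 255, "travel": [0.2, 0, 0], "delta_rot": [0, 0, 0]}, {"jaw": 255, "travel": [0.2, 0, 0], "delta_rot": [0, 0, 0]}, {"jaw": 255, "travel": [0, 0, 0], "delta_rot": [0, 0, 0]}]}}

```text
t: 51.65
eef_pos: [0.3836, 0.2339, 0.1436]
ee_rot: [-2.553, 0.864, 1.059]
ft_force: [-0.7, -0.8, 0.5]
finger_gap: 0.0143
gripper_force: 81.4
```

{"method": "send_rows", "body": {"moves": [{"jaw": 255, "travel": [0.2, 0, 0], "delta_rot": [0, 0, 0]}, {"jaw": 255, "travel": [0.2, 0, 0], "delta_rot": [0, 0, 0]}, {"jaw": 255, "travel": [0.2, 0, 0], "delta_rot": [0, 0, 0]}, {"jaw": 255, "travel": [0.2, 0, 0], "delta_rot": [0, 0, 0]}, {"jaw": 255, "travel": [0, 0, 0], "delta_rot": [0, 0, 0]}]}}

```text
t: 52.28
eef_pos: [0.4059, 0.2168, 0.1152]
ee_rot: [-2.553, 0.864, 1.059]
ft_force: [0.2, 0.8, 0.1]
finger_gap: 0.0141
gripper_force: 81.4
```

{"method": "send_rows", "body": {"moves": [{"jaw": 255, "travel": [0.15, 0, 0], "delta_rot": [0, 0, 0]}, {"jaw": 255, "travel": [0.1, 0, 0], "delta_rot": [0, 0, 0]}, {"jaw": 255, "travel": [0.06, 0, 0], "delta_rot": [0, 0, 0]}, {"jaw": 255, "travel": [0, 0, 0], "delta_rot": [0, 0, 0]}]}}

```text
t: 52.78
eef_pos: [0.4144, 0.2104, 0.1047]
ee_rot: [-2.553, 0.863, 1.058]
ft_force: [-0.2, -0.1, 0.3]
finger_gap: 0.0142
gripper_force: 81.4
```

```bash
python3 - <<'E'
from plan import *
plan(W([.012,.002,.107]),tool(1))
E
```

```text
t 52.77 p [0.4144 0.2104 0.1047] q [0.1013 0.6171 1.8052 0.5159 1.3779 2.048 ] f [-0.2438 -0.1063  0.2681] gap 0.01415975447567234
tool x,y,z: [[0.562, -0.429, -0.708], [-0.607, -0.795, -0.0], [-0.562, 0.429, -0.707]]
rot units [0.01 0.01 0.01] deg 0.1
travel units after rot [0.09 0.   0.01]  before rot [0.09 0.   0.01]
slot-frame TCP now [0.0115 0.0019 0.1115]
```

{"method": "send_rows", "body": {"moves": [{"jaw": 255, "travel": [0.07, 0, 0], "delta_rot": [0, 0, 0]}, {"jaw": 255, "travel": [0, 0, 0], "delta_rot": [0, 0, 0]}]}}

```text
t: 53.02
eef_pos: [0.4164, 0.2089, 0.1023]
ee_rot: [-2.553, 0.863, 1.058]
ft_force: [0.6, -0.1, -0.9]
finger_gap: 0.0143
gripper_force: 81.4
```

{"method": "send_rows", "body": {"moves": [{"jaw": 255, "travel": [0.05, 0, 0], "delta_rot": [0, 0, 0]}, {"jaw": 255, "travel": [0, 0, 0], "delta_rot": [0, 0, 0]}]}}

```text
t: 53.28
eef_pos: [0.4163, 0.2088, 0.1019]
ee_rot: [-2.55, 0.862, 1.064]
ft_force: [-5.8, 3.2, 8.8]
finger_gap: 0.0138
gripper_force: 81.6
```

Seated. Release, back off, and retreat well clear upward.

{"method": "send_rows", "body": {"moves": [{"jaw": 255, "travel": [-0.02, 0, 0.08], "delta_rot": [0, 0, 0]}, {"jaw": 255, "travel": [0, 0, 0.06], "delta_rot": [0, 0, 0]}, {"jaw": 130, "travel": [0, 0, 0], "delta_rot": [0, 0, 0]}, {"jaw": 130, "travel": [0, 0, 0], "delta_rot": [0, 0, 0]}, {"jaw": 130, "travel": [0, 0, 0], "delta_rot": [0, 0, 0]}, {"jaw": 130, "travel": [0, 0, -0.4], "delta_rot": [0, 0, 0]}, {"jaw": 130, "travel": [0, 0, -1], "delta_rot": [0, 0, 0]}, {"jaw": 130, "travel": [0, 0, -1], "delta_rot": [0, 0, 0]}]}}

```text
t: 54.28
eef_pos: [0.4812, 0.1592, 0.1821]
ee_rot: [-2.553, 0.863, 1.059]
ft_force: [0.2, 0.9, 1.2]
finger_gap: 0.0419
gripper_force: 0.0
```

{"method": "send_rows", "body": {"moves": [{"jaw": 130, "travel": [0, 0, -1], "delta_rot": [0, 0, 0]}, {"jaw": 130, "travel": [0, 0, -1], "delta_rot": [0, 0, 0]}, {"jaw": 130, "travel": [0, 0, -0.8], "delta_rot": [0, 0, 0]}, {"jaw": 130, "travel": [0, 0, 0], "delta_rot": [0, 0, 0]}, {"jaw": 130, "travel": [0, 0, 0], "delta_rot": [0, 0, 0]}]}}

```text
t: 54.9
eef_pos: [0.5587, 0.0998, 0.2792]
ee_rot: [-2.553, 0.864, 1.06]
ft_force: [0.1, 0.1, -0.2]
finger_gap: 0.0418
gripper_force: 0.0
```

```bash
python3 - <<'E'
from plan import *
state()
t=cam('top');s=cam('side')
a=cv2.resize(t['color'][100:260,60:440],(800,337)); b=cv2.resize(s['color'][80:330,150:420],None,fx=1.05,fy=1.05)
b=cv2.resize(s['color'][100:350,180:400],(229,260))
cv2.imwrite('pics/m.png',np.vstack([a,np.hstack([b,cv2.resize(cam('wrist')['color'],(347,260)),np.zeros((260,800-229-347,3),np.uint8)])]))
for d in outline_of('top','tray')[:3]:
    r=cv2.minAreaRect(np.argwhere(d['pixels'])[:,::-1].astype(np.float32)); print('tray',round(d['confidence'],2),atz(t,r[0],.014),r)
for k in('cap1_centre','mug','lemon','onion','garlic'):
  for d in tip_of('top',k)[:3]: print(k,round(d['confidence'],2),atz(t,d['location'],.0195 if 'cap' in k else 0))
E
```

```text
t 54.90 p [0.5587 0.0998 0.2792] q [-0.0649  0.5958  1.3674  0.42    1.8494  2.1328] f [ 0.1375  0.1224 -0.2409] gap 0.04181780179701084
tool x,y,z: [[0.561, -0.429, -0.708], [-0.607, -0.795, 0.001], [-0.563, 0.43, -0.706]]
tray 0.88 [ 0.4581 -0.5957  0.014 ] ((393.00006103515625, 195.00001525878906), (26.870054244995117, 29.698482513427734), 45.0)
tray 0.6 [ 0.47   -0.3996  0.014 ] ((338.0, 192.0), (42.0, 38.0), 90.0)
cap1_centre 0.55 [ 0.4217 -0.3998  0.0195]
lemon 0.74 [ 0.3901 -0.1105  0.    ]
onion 0.67 [0.5028 0.42   0.    ]
onion 0.25 [ 0.4329 -0.3894  0.    ]
onion 0.23 [0.4811 0.1612 0.    ]
garlic 0.65 [0.3878 0.4009 0.    ]
```

View pics/m.png

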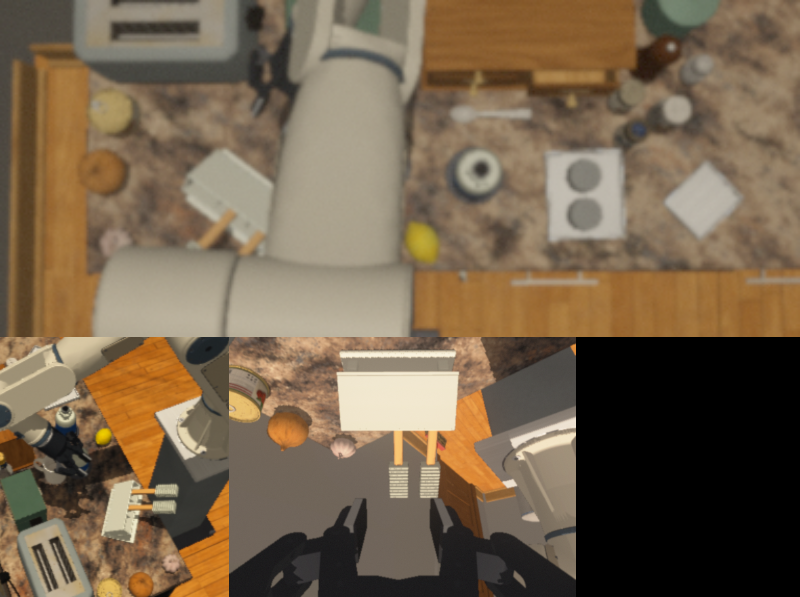

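Both caps lie side by side in the larger tray (585,175 and 585,213). Both brushes stand bristles up in the crock, and the lemon, onion and garlic are where they were. The arm hides the mug, which I kept clear of. The gripper is free of everything.

```bash
python3 -c "
from plant import finish_job; print(finish_job())"
```

```text
the job is handed in; nothing more can be done
None
```

I've handed the job in: both caps are off and flat side by side in the drip tray, and both brushes present are back in the crock, bristles up and pushed to the floor. The lemon, onion and garlic showed as unmoved; the arm hid the mug in the last picture, but nothing went near it.

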